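# Load a medallion in the lever press and hold it clamped

### The job

Assemble the brass medallion in the black pocket of the press shuttle: set the case body in first, then the spacer ring on it, then the face disc on top, each lying flat and square in the pocket. Then push the shuttle fully home under the ram, and press the lever down all the way to its stop so that the sprung pad clamps the stack. Finish while holding the lever down there (do not let go: it springs up), and leave the bowl, the hammer and the steel bench block where they are.

Things in the scene. Friction and masses are not known exactly. Their poses are not given: they have to be found in the camera images.
- press: grey cast-iron hand lever press, fixed. Origin: on the ram's axis at table level; z up, -x its front (towards the robot), +y the side where the shuttle is loaded. Bed: x -50 to 65 mm, y -105 to 295, 12 mm high, with guide strips at x = +-38, top 21 mm up. Column and head: y +-25, x -28 to 101, head underside 108 mm up; top of the pivot cheeks 196 mm up.
- shuttle (a joint): aluminium shuttle that slides on the bed along the press's -y: 0 = all the way out, 0.16 m = fully home against its stop, pocket centred under the ram. Drawn out at the start (0 to 0.025). Friction about 2.5 N; it stays where it is left.
- nest (a point): centre of the floor, 22 mm above the table, of the round pocket on the shuttle; axes parallel to the press's. Black plastic, 47 mm across, straight walls 21 mm high, then a flare to 27 mm. Walls on the +y and -y sides only (outer faces 40 mm from the centre); towards press -x and +x it is open for the fingers: slots 27 mm wide running out level with the floor.
- knob (a point): centre of the black ball knob (28 mm in diameter, centre 54 mm above the table) on a 10 mm post at the outer end of the shuttle, 105 mm from the pocket's centre along the press's +y; the shuttle plate ends 21 mm beyond it, 22 mm above the table.
- case: medallion case, the body of the medallion: brass cup 44 mm in diameter, 12 mm high, with a recess 32 mm wide and 5 mm deep in its top. Goes in first. Origin: centre of its underside; z up.
- spacer: spacer: brass ring 44 mm outside, 32 mm inside, 7 mm high. Goes in second. Origin: centre of its underside; z up.
- disc: face disc: solid brass disc 44 mm in diameter, 7 mm thick, bevelled upper edge. Goes on top. Origin: centre of its underside; z up.
- pad: rubber-faced pressure pad 34 mm in diameter under the ram, sprung (about 5 N preload, 2.5 N per mm). Origin: centre of its lower face, 65 mm above the table with the lever up. With the lever on its stop and the whole stack under it, it presses on the disc with about 18 N; with a part missing it does not press.
- bowl: green glazed bowl, 104 mm in diameter, 45 mm high; leave it alone. Origin: centre of its underside.
- hammer: hammer about 240 mm long, lying on the table; leave it alone.
- bench_block: steel bench block 75 x 75 x 22 mm; leave it alone. Origin: centre of its underside.
- grip (a point): centre of the black rubber cross grip at the lever's front end: a horizontal cylinder 24 mm in diameter, 80 mm long, along the press's y. 297 mm above the table with the lever up, 174 mm with the lever down on its stop.
- lever: press lever. Its spring keeps it up, the steel bar rising 0.60 rad to the front; 0.62 rad lower is its stop, bar level. Pivot axis (its origin) along the press's y at x 35, y 0, z 178 mm of the press; the grip moves on an arc of 210 mm radius, the ram goes down 36 mm per rad. about 2 N down on the grip starts it, about 7 to 9 N holds it on the stop with the stack loaded; let go, it springs up.

How it is judged:
On the way, in this order (a step that is already met when the one before it is completed fails the run):
1. the case body lies flat on the floor of the pocket, let go (horizontal distance between case and nest below 0.003 m and z of case in the frame of nest between -0.0025 and 0.0025 m and angle between case's own z axis and vertical below 0.12 rad and contact force between the fingers and case below 0.05 N), for 0.2 s.
2. the spacer ring lies flat on the case body in the pocket, let go (horizontal distance between each of case, spacer and nest below 0.003 m and z of case in the frame of nest between -0.0025 and 0.0025 m and angle between each of case, spacer's own z axis and vertical below 0.12 rad and z of spacer in the frame of nest between 0.0095 and 0.0145 m and contact force between the fingers and spacer below 0.05 N), for 0.2 s.
3. the face disc lies flat on the spacer in the pocket, let go (horizontal distance between each of case, spacer, disc and nest below 0.003 m and z of case in the frame of nest between -0.0025 and 0.0025 m and angle between each of case, spacer, disc's own z axis and vertical below 0.12 rad and z of spacer in the frame of nest between 0.0095 and 0.0145 m and z of disc in the frame of nest between 0.0165 and 0.0215 m and contact force between the fingers and disc below 0.05 N), for 0.2 s.
4. the loaded shuttle is fully home under the ram, the lever still up (horizontal distance between each of case, spacer, disc and nest below 0.003 m and z of case in the frame of nest between -0.0025 and 0.0025 m and angle between each of case, spacer, disc's own z axis and vertical below 0.12 rad and z of spacer in the frame of nest between 0.0095 and 0.0145 m and z of disc in the frame of nest between 0.0165 and 0.0215 m and value of joint shuttle above 0.156 m and z of grip in the frame of press above 0.265 m), for 0.1 s.
At the end, for the whole second after the job is handed in: Case, spacer and disc are stacked in the pocket (each within 3 mm of its centre, 2.5 mm in height, flat within 7 degrees), the shuttle is within 4 mm of home, the lever's grip within 8 mm of its lowest point, pushed by the robot with over 2 N, and the pad presses the disc with over 8 N (horizontal distance between each of case, spacer, disc and nest below 0.003 m and z of case in the frame of nest between -0.0025 and 0.0025 m and angle between each of case, spacer, disc's own z axis and vertical below 0.12 rad and z of spacer in the frame of nest between 0.0095 and 0.0145 m and z of disc in the frame of nest between 0.0165 and 0.0215 m and value of joint shuttle above 0.156 m and z of grip in the frame of press below 0.182 m and contact force between pad and disc above 8 N and contact force between any of the fingers, the arm and lever above 2 N); the arm keeps its last pose, push and grip.
It fails at once if the bowl is moved more than 25 mm (distance of bowl from where it was at the start of the episode above 0.025 m).
It fails at once if the hammer is moved more than 25 mm (distance of hammer from where it was at the start of the episode above 0.025 m).
It fails at once if the bench block is moved more than 25 mm (distance of bench_block from where it was at the start of the episode above 0.025 m).
It also fails if it takes over 72 s, if anything falls off the work surface, if the arm or the gripper's body presses on something with over 40 N, if the wrist force passes 120 N, or if a joint passes its speed limit or range.

### The arm

A 6-joint arm with a two-finger parallel gripper is mounted at the origin on the work surface. World frame = base frame: x ahead of the robot, y to its left, z up, the work surface at z = 0. Lengths are in m, angles in rad, forces in N, time in s.
With the tool pointing down it reaches from about 0.325 to 0.75 m from the base axis. Payload 7.6 kg.
Tool frame: the origin (TCP) lies midway between the tips of the shut fingers; the grasp point (between the pads) lies 19 mm behind it; x points along the fingers, z is the direction in which the jaws open and shut, and the axes are right-handed (so a half turn about x gives the same grasp; the last joint's range is limited). The gripper opens to 85 mm and grips with 20 to 120 N. Pads are 22 mm wide; open, the fingers measure 114 mm over their backs; the gripper's body (76 mm by 85 mm) begins 54 mm behind the grasp point. The pads swing forward as they close: fully open they stand 13 mm farther back than shut.
Start: joints at [1.078, 0.052, 1.401, -0, 1.689, -0.07], TCP at [0.215, 0.479, 0.231] pointing down, gripper open.
Joint ranges: [-2.9, 2.9], [-0.91, 2.17], [0.12, 2.37], [-1.06, 4.2], [0.26, 2.73], [-2.93, 2.93]. Speed limits (rad/s): [2.57, 2.57, 3.01, 3.14, 3.14, 3.14].

### API

Orientations are given as a 3x3 rotation matrix whose columns are the frame's x, y, z axes.
In Python, from rig import get_state, camera, calibration, finish_job gives the robot as it stands.
- The arm moves only by the tool step_arm, never from a script. Its arguments are lists of equal length, an entry for each row: "dp": the shift along the tool's x, y, z in m, a list of three; "yaw": the turn about the tool's x in degrees; "hand": the closure in counts, from 0 (fully open) to 255 (shut). A call has 1 to 5 rows; each row is the pose to reach, as a shift and turn from the pose commanded when the call began, along the tool's axes at that moment; what a row does not reach only later rows make up. A row lasts 1/10 s, in which the tool goes at most 50 mm and 8.59 degrees, less where a joint would pass 70% of its speed; a pose out of reach is approached as far as the arm can. A call with a gripper value outside its range is refused whole. The fingers move at their own pace and stop on an object; "force" is the grip in N (left out, the last holds). Time passes only in rows, so rows that repeat a pose let the fingers close. It gives the time, the measured TCP pose, the force and the opening at its end, in the units of the state.
- get_state(): the state, without advancing time (a new reading comes with each control period).
- camera(name): name is "scene" or "top" or "wrist"; returns (picture, depth): 420x560x3 uint8, red, green, blue; 420x560 float32, m along the optical axis (not along the pixel's ray), 0 where there is no reading.
- calibration(name): a dict with "mtx" (3x3 intrinsics, pixels), "k1" (the pictures are not rectified: a ray, as slopes to the right and down, at radius r is drawn at 1 + k1 r^2 times it, then the intrinsics apply), "pose" (4x4, takes a point from camera to world coordinates); the wrist camera has in their place "hand_eye" (4x4, takes a point from camera to tool coordinates, whose origin is the TCP and whose axes are the tool frame's). Camera axes: x right, y down, z forward; pixel columns grow to the right and rows downward; lengths in m; the calibration is good to about 2 mm. A picture is of the moment at which its call begins: read the wrist's pose just before it. calibration takes no time and is no camera call.
- finish_job(): hands the job in, once; it reports no verdict.
The state is a dict: "t": time; "qpos": joint angles; "qvel": joint speeds; "effort": joint torques, N m; "ee_pos": TCP position; "tool_rot": TCP orientation; "contact_force": force on the tool from outside, world axes, zero at the start; "ft_torque": the same for the moment, N m; "grip_width": finger opening in m.
Only numpy, scipy, OpenCV 4.12 (cv2) and the standard library are available. Lean on these libraries where they do the work, as an engineer would, in place of code of your own. Each camera call takes 0.05 s, during which the arm holds its last target. There are 200 camera calls.

## Working session

There is one attempt and no reset: what is moved stays moved. The work goes in short steps, Python scripts to look and compute and a tool call to move; the robot and the scene stay as the last step left them, time stands still between calls to the robot, and variables do not carry over. Pictures are saved under pics/ and viewed, about 8 in all and at most 12, crops included, and the job is handed in when it is done.

Besides the shell and the picture viewer there is one more tool, called after "Request:" as name([rows], argument=value, ...), one row to a line, values as JSON. step_arm: Moves the arm, as the interface text tells. Its arguments: {"type":"object","properties":{"dp":{"type":"array","items":{"type":"array","items":{"type":"number"}}},"yaw":{"type":"array","items":{"type":"number"}},"hand":{"type":"array","items":{"type":"number"}},"force":{"type":"number"}},"required":["dp","yaw","hand"]}

```bash
mkdir -p pics; cat > h.py <<'E'
import numpy as np, cv2
from rig import get_state, camera, calibration
def rays(name,px,st=None):
    c=calibration(name); K=np.array(c["mtx"]); px=np.atleast_2d(np.array(px,float))
    d=(px-[K[0,2],K[1,2]])/[K[0,0],K[1,1]]; u=d.copy()
    for _ in range(20): u=d/(1+c["k1"]*(u**2).sum(1,keepdims=True))
    u=np.c_[u,np.ones(len(u))]
    if name=="wrist":
        T=np.eye(4); T[:3,:3]=st["tool_rot"]; T[:3,3]=st["ee_pos"]; P=T@np.array(c["hand_eye"])
    else: P=np.array(c["pose"])
    return P[:3,3], u@P[:3,:3].T
def onplane(name,px,z,st=None):
    o,d=rays(name,px,st); return o+d*((z-o[2])/d[:,2])[:,None]
def pts(name,px,depth,st=None):
    o,d=rays(name,px,st); p=np.atleast_2d(px).astype(int); return o+d*depth[p[:,1],p[:,0]][:,None]
def save(n,im,s=1.0): cv2.imwrite("pics/"+n,cv2.cvtColor(cv2.resize(im,None,fx=s,fy=s),cv2.COLOR_RGB2BGR))
E
python3 - <<'E'
from h import *
import pickle
o={}
for n in ["scene","top","wrist"]:
    st=get_state(); im,d=camera(n); o[n]=(st,im,d); save(n+"0.png",im,1.4)
    print(n,{k:np.round(v,4).tolist() for k,v in calibration(n).items()})
pickle.dump(o,open("o0.pkl","wb")); print(get_state())
E
```

```text
scene {'mtx': [[405.9385, 0.0, 273.7416], [0.0, 405.9385, 206.7571], [0.0, 0.0, 1.0]], 'k1': -0.0725, 'pose': [[-0.4, 0.5239, -0.752, 1.3109], [0.9165, 0.2365, -0.3228, 0.3598], [0.0087, -0.8183, -0.5747, 0.779], [0.0, 0.0, 0.0, 1.0]]}
top {'mtx': [[537.1794, 0.0, 286.2985], [0.0, 537.1794, 216.3261], [0.0, 0.0, 1.0]], 'k1': 0.0087, 'pose': [[0.0042, -0.9978, 0.0668, 0.4322], [-1.0, -0.0043, -0.0022, 0.0318], [0.0025, -0.0668, -0.9978, 1.6099], [0.0, 0.0, 0.0, 1.0]]}
wrist {'mtx': [[317.8714, 0.0, 279.3497], [0.0, 317.8714, 206.4354], [0.0, 0.0, 1.0]], 'k1': -0.0508, 'hand_eye': [[-0.0009, -0.2793, 0.9602, -0.1419], [0.0001, -0.9602, -0.2793, 0.0707], [1.0, -0.0002, 0.0008, 0.0], [0.0, 0.0, 0.0, 1.0]]}
{'t': 0.15, 'qpos': array([ 1.07771481e+00,  5.26755537e-02,  1.40147027e+00, -2.81468111e-05,
        1.68861999e+00, -7.02653152e-02]), 'qvel': array([-0.0007661 , -0.00202636, -0.00361732,  0.0010696 , -0.00080619,
        0.00120038]), 'effort': array([ 3.01550044e-04, -3.81948423e+01, -3.60425055e+01, -1.10543742e-04,
        4.61531337e-03, -1.43551807e-05]), 'ee_pos': array([0.21528537, 0.47858024, 0.23068528]), 'tool_rot': array([[-5.30686571e-04, -9.11935619e-01,  4.10332969e-01],
       [-1.04664580e-03,  4.10333308e-01,  9.11935020e-01],
       [-9.99999311e-01,  5.44783913e-05, -1.17223196e-03]]), 'contact_force': array([-0.3683038 , -0.1816001 , -0.59373012]), 'ft_torque': array([ 0.00544782, -0.04782267,  0.00409297]), 'grip_width': 0.08561952312207131}
```

View pics/top0.png

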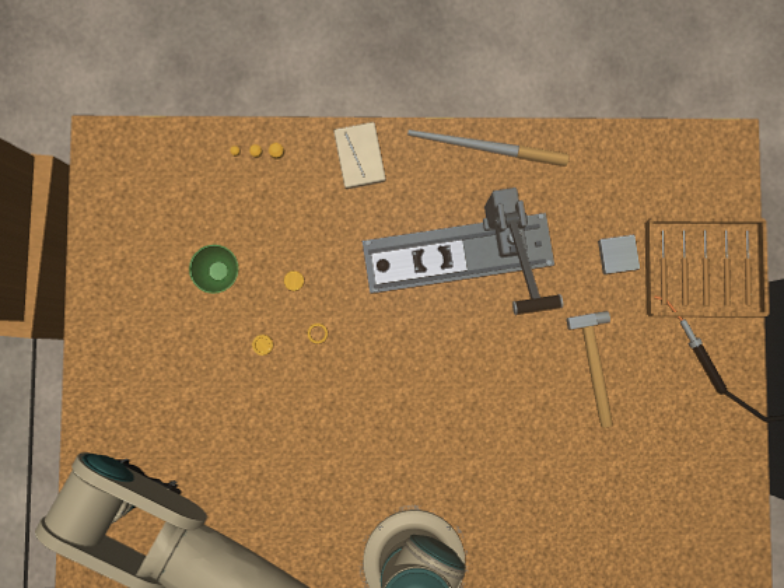

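View pics/scene0.png

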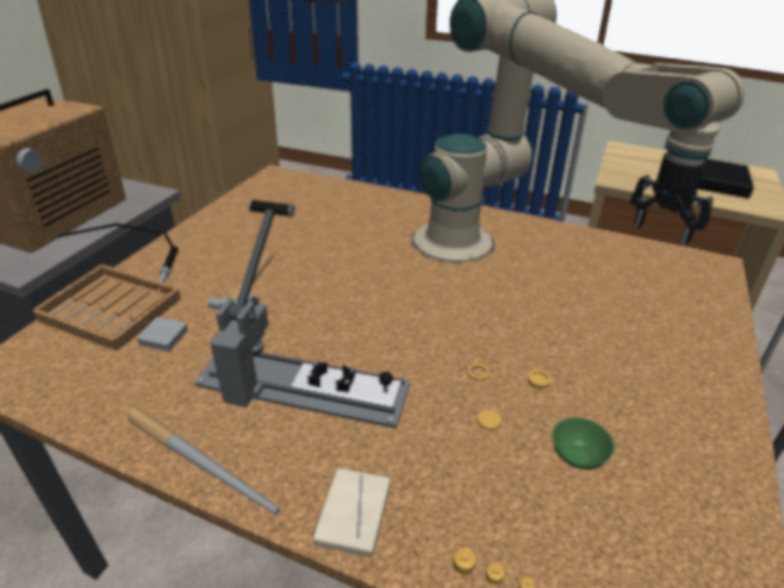

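The top view (scaled 1.4) shows the disc at (294,281), the ring at (317,333) and the case at (262,345). The white shuttle runs from (372,245) to (466,285) with the knob at (383,265), and the lever grip is at (537,304).

```bash
python3 - <<'E'
from h import *
import pickle
o=pickle.load(open("o0.pkl","rb"))
for n in ["top","scene"]:
    st,im,d=o[n]; hsv=cv2.cvtColor(im,cv2.COLOR_RGB2HSV)
    m=cv2.inRange(hsv,(18,150,130),(32,255,255))
    cs,_=cv2.findContours(m,cv2.RETR_EXTERNAL,cv2.CHAIN_APPROX_NONE)
    for c in cs:
        if len(c)<15: continue
        e=cv2.fitEllipse(c); p=np.array(e[0])
        print(n,"brass",np.round(p,1),np.round(e[1],1),"z7",onplane(n,p,.007)[0].round(4),"z12",onplane(n,p,.012)[0].round(4),"depth",pts(n,p,d)[0].round(4))
    m=cv2.inRange(hsv,(0,0,190 if n=="top" else 170),(179,40,255))
    cs,_=cv2.findContours(m,cv2.RETR_EXTERNAL,cv2.CHAIN_APPROX_NONE)
    for c in cs:
        if cv2.contourArea(c)<300: continue
        r=cv2.minAreaRect(c); b=cv2.boxPoints(r); print(n,"white",np.round(r[0],1),np.round(r[1],1),onplane(n,b,.022)[:,:2].round(4).tolist())
    m=cv2.inRange(hsv,(0,0,0),(179,255,60))
    cs,_=cv2.findContours(m,cv2.RETR_EXTERNAL,cv2.CHAIN_APPROX_NONE)
    for c in cs:
        a=cv2.contourArea(c)
        if a<30 or a>2000: continue
        r=cv2.minAreaRect(c); p=np.array(r[0]); 
        print(n,"black",np.round(p,1),np.round(r[1],1),"z54",onplane(n,p,.054)[0,:2].round(4),"z49",onplane(n,p,.049)[0,:2].round(4),"z297",onplane(n,p,.297)[0,:2].round(4),"depth",pts(n,p,d)[0].round(4))
E
```

```text
top brass [187.  245.9] [14.2 14.4] z7 [0.45   0.3236 0.007 ] z12 [0.45   0.3227 0.012 ] depth [0.45   0.3237 0.0062]
top brass [226.3 237.6] [13.7 14.1] z7 [0.4752 0.2069 0.007 ] z12 [0.475  0.2063 0.012 ] depth [0.4753 0.2075 0.0012]
top brass [209.4 200. ] [13.6 13.8] z7 [0.5875 0.2588 0.007 ] z12 [0.587  0.2581 0.012 ] depth [0.5874 0.2588 0.007 ]
top brass [167.2 106.9] [5.7 6.3] z7 [0.8699 0.3901 0.007 ] z12 [0.8686 0.389  0.012 ] depth [0.8646 0.3858 0.0264]
top brass [181.9 106.9] [7.9 8.2] z7 [0.8703 0.3458 0.007 ] z12 [0.8689 0.3448 0.012 ] depth [0.867  0.3434 0.0191]
top brass [196.7 106.5] [ 9.5 10.1] z7 [0.8716 0.3011 0.007 ] z12 [0.8703 0.3002 0.012 ] depth [0.865  0.297  0.0312]
top white [299.  186.7] [21.4 65.4] [[0.6434, 0.0918], [0.6741, -0.1006], [0.6107, -0.1102], [0.5802, 0.0817]]
top black [313.5 392. ] [44.4 10.2] z54 [ 0.0369 -0.0509] z49 [ 0.0357 -0.0512] z297 [ 0.0987 -0.038 ] depth [ 0.0838 -0.0411  0.2385]
top black [ 71.  374.6] [77.1 43.8] z54 [0.0836 0.6375] z49 [0.0824 0.6394] z297 [0.138  0.5429] depth [0.1915 0.4499 0.5359]
top black [ 92.1 338.9] 
[... 5875 characters left out ...]
814 0.1203 0.5203]
scene black [242.1  37. ] [26.2  7.2] z54 [-1.6795 -1.2126] z49 [-1.7001 -1.2234] z297 [-0.6772 -0.6856] depth [-0.8321 -0.767   0.2594]
scene black [224.7  36. ] [27.8  7.5] z54 [-1.6552 -1.3558] z49 [-1.6757 -1.3676] z297 [-0.6611 -0.7808] depth [-0.8211 -0.8733  0.2579]
scene black [208.6  32.1] [26.2 14.5] z54 [-1.7279 -1.55  ] z49 [-1.7489 -1.5632] z297 [-0.7094 -0.9099] depth [-0.8276 -0.9842  0.2688]
scene black [193.6  25.1] [14.5 37. ] z54 [-1.9297 -1.8288] z49 [-1.9521 -1.8439] z297 [-0.8436 -1.0953] depth [-0.8307 -1.0866  0.2999]
scene black [335.   17.8] [25.  34.7] z54 [-2.8389 -0.7897] z49 [-2.8675 -0.7976] z297 [-1.448  -0.4044] depth [0.0581 0.0127 0.5601]
```

Request:
step_arm([
  [0.004,-0.042,-0.01],
  [0.008,-0.084,-0.02],
  [0.012,-0.126,-0.03],
  [0.016,-0.168,-0.04],
  [0.02,-0.21,-0.05],
], yaw=[8,16,24,32,40], hand=[0,0,0,0,0])

```text
t: 0.65
ee_pos: [0.3874, 0.3457, 0.2109]
tool_rot: [[-0.0, -0.43, 0.903], [-0.0, 0.903, 0.43], [-1.0, 0.0, -0.0]]
contact_force: [0.5, 0.2, 0.5]
grip_width: 0.0854
```

```bash
cat >> h.py <<'E'
def go(p,ang=None,st=None):
    """dp in tool axes and yaw deg to reach world p with tool z-axis at world angle ang (deg)"""
    st=st or get_state(); R=np.array(st["tool_rot"]); a=np.degrees(np.arctan2(R[1,2],R[0,2]))
    print("t %.2f pos %s ang %.2f w %.4f F %s"%(st["t"],st["ee_pos"].round(4),a,st["grip_width"],st["contact_force"].round(1)))
    if p is not None: print("dp",(R.T@(np.array(p)-st["ee_pos"])).round(4),"yaw",None if ang is None else round((a-ang+180)%360-180,2))
E
python3 -c "
from h import *
go([.49,.27,.2],9.0)"
```

```text
t 0.65 pos [0.3874 0.3457 0.2109] ang 25.46 w 0.0854 F [0.5 0.2 0.5]
dp [ 0.0109 -0.1124  0.0601] yaw 16.46
```

Request:
step_arm([
  [0.003,-0.037,0.02],
  [0.007,-0.075,0.04],
  [0.011,-0.112,0.06],
  [0.011,-0.112,0.06],
], yaw=[8,16,16.4,16.4], hand=[0,0,0,0])

```text
t: 1.05
ee_pos: [0.4917, 0.2688, 0.1987]
tool_rot: [[-0.001, -0.158, 0.988], [-0.002, 0.988, 0.158], [-1.0, -0.002, -0.002]]
contact_force: [-0.4, 0.4, -0.9]
grip_width: 0.0855
```

```bash
cat >> h.py <<'E'
def brass(name,zs,tag=None):
    st=get_state(); im,d=camera(name)
    if tag: save(tag+".png",im,1.4)
    hsv=cv2.cvtColor(im,cv2.COLOR_RGB2HSV); m=cv2.inRange(hsv,(18,120,90),(34,255,255))
    m=cv2.morphologyEx(m,cv2.MORPH_OPEN,np.ones((3,3)))
    cs,_=cv2.findContours(m,cv2.RETR_EXTERNAL,cv2.CHAIN_APPROX_NONE)
    for c in cs:
        if cv2.contourArea(c)<300: continue
        e=cv2.fitEllipse(cv2.convexHull(c)); p=np.array(e[0])
        print(np.round(p,1),np.round(e[1],1),[onplane(name,p,z,st)[0].round(4).tolist() for z in zs],"depth",pts(name,p,d,st)[0].round(4))
    return st,im,d
E
python3 -c "
from h import *
go(None); brass('wrist',[.007,.012],'w1')"
```

```text
t 1.05 pos [0.4917 0.2688 0.1987] ang 9.06 w 0.0855 F [-0.4  0.4 -0.9]
[257.6 232.4] [37.2 38.4] [[0.4767, 0.2093, 0.007], [0.4768, 0.2112, 0.012]] depth [ 0.4766  0.2061 -0.0011]
[365.  203.5] [37.9 40.7] [[0.5881, 0.2611, 0.007], [0.5865, 0.2623, 0.012]] depth [0.5884 0.2608 0.0059]
[248.5 124.3] [43.5 44.9] [[0.4513, 0.3242, 0.007], [0.4517, 0.3244, 0.012]] depth [0.4512 0.3242 0.0067]
```

View pics/w1.png

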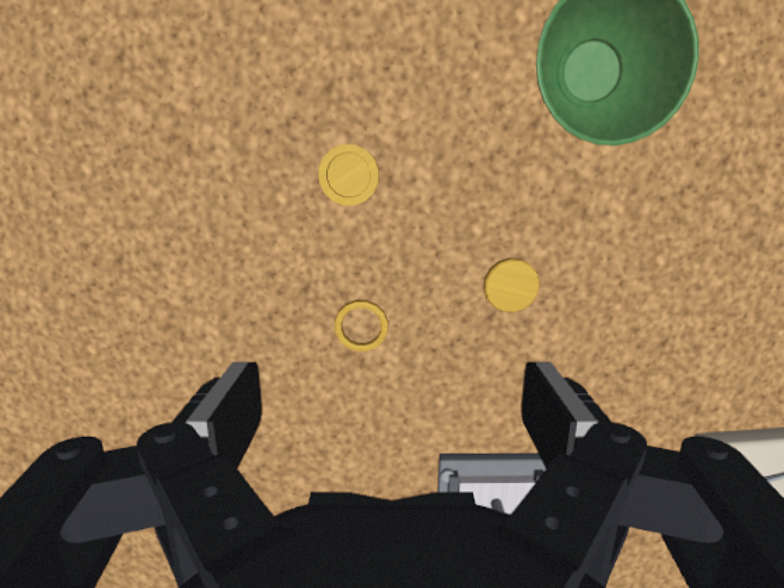

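Request:
step_arm([
  [0.03,0.02,-0.01],
  [0.06,0.04,-0.02],
  [0.09,0.058,-0.031],
  [0.118,0.06,-0.031],
  [0.118,0.06,-0.031],
], yaw=[0,0,0,0,0], hand=[0,0,0,0,0])

```text
t: 1.6
ee_pos: [0.4453, 0.3263, 0.0781]
tool_rot: [[-0.007, -0.166, 0.986], [-0.004, 0.986, 0.166], [-1.0, -0.003, -0.008]]
contact_force: [-0.3, -0.7, -0.6]
grip_width: 0.0853
```

```bash
python3 -c "
from h import *
go([.4515,.324,.003],9.0); brass('wrist',[.007,.012],'w2')"
```

```text
t 1.60 pos [0.4453 0.3263 0.0781] ang 9.53 w 0.0853 F [-0.3 -0.7 -0.6]
dp [ 0.075  -0.003   0.0063] yaw 0.53
[293.3 349.6] [33.4 48.9] [[0.4749, 0.2173, 0.007], [0.4739, 0.2215, 0.012]] depth [ 0.4765  0.2098 -0.0018]
[288.4 223.6] [61.9 62.9] [[0.452, 0.3235, 0.007], [0.4516, 0.3252, 0.012]] depth [0.452  0.3234 0.0067]
```

View pics/w2.png

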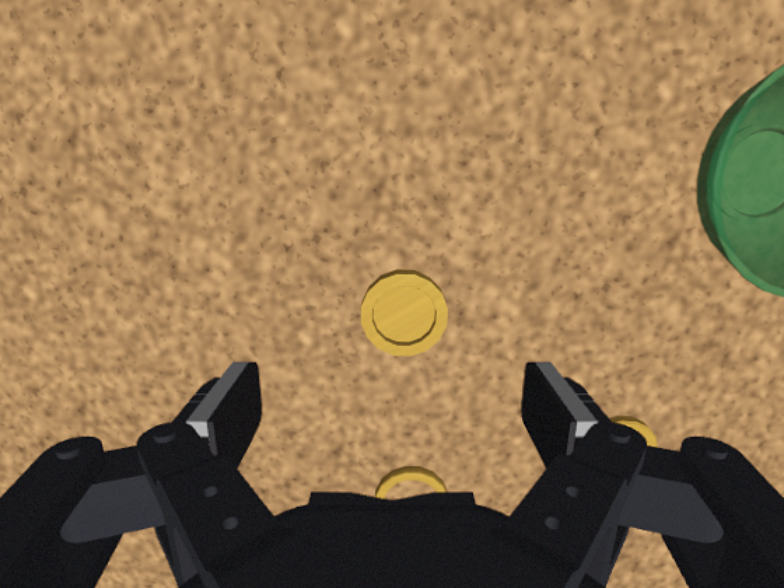

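Request:
step_arm([
  [0.02,-0.003,0.006],
  [0.045,-0.003,0.006],
  [0.06,-0.003,0.006],
  [0.06,-0.003,0.006],
], yaw=[0,0,0,0], hand=[0,0,0,0])

```text
t: 2.05
ee_pos: [0.4545, 0.324, 0.0215]
tool_rot: [[-0.002, -0.163, 0.987], [-0.001, 0.987, 0.163], [-1.0, -0.001, -0.002]]
contact_force: [-0.4, -0.5, -0.5]
grip_width: 0.0852
```

```bash
python3 -c "
from h import *
go([.4517,.3245,.001],9.0); brass('wrist',[.007,.012],'w3')"
```

```text
t 2.05 pos [0.4545 0.324  0.0215] ang 9.37 w 0.0852 F [-0.4 -0.5 -0.5]
dp [ 0.0205  0.001  -0.0027] yaw 0.37
[460.3 388.4] [21.8 38.2] [[0.5848, 0.2481, 0.007], [0.5803, 0.2527, 0.012]] depth [0.5846 0.2483 0.0072]
[273.8 251.9] [81.6 83.5] [[0.4517, 0.3236, 0.007], [0.4514, 0.3259, 0.012]] depth [0.4518 0.323  0.0056]
```

Request:
step_arm([
  [0.01,0.002,-0.003],
  [0.02,0.002,-0.003],
  [0.02,0.002,-0.003],
  [0.02,0.002,-0.003],
], yaw=[0.3,0.3,0.3,0.3], hand=[0,0,60,120], force=40)

```text
t: 2.5
ee_pos: [0.4518, 0.3259, 0.0022]
tool_rot: [[-0.0, -0.158, 0.987], [-0.0, 0.987, 0.158], [-1.0, -0.0, -0.0]]
contact_force: [0.0, -0.4, 0.7]
grip_width: 0.059
```

Request:
step_arm([
  [0,0,0],
  [0,0,0],
  [0,0,0],
  [0,0,0],
  [0,0,0],
], yaw=[0,0,0,0,0], hand=[255,255,255,255,255])

```text
t: 3.0
ee_pos: [0.4524, 0.3262, 0.0031]
tool_rot: [[0.001, -0.158, 0.987], [0.001, 0.987, 0.158], [-1.0, 0.001, 0.002]]
contact_force: [0.2, -0.3, 4.8]
grip_width: 0.0413
```

```bash
python3 -c "
from h import *
go([.632,-.036,.1],9.0); brass('wrist',[.007,.012],'w4')"
```

```text
t 3.00 pos [0.4524 0.3262 0.0031] ang 9.07 w 0.0413 F [ 0.2 -0.3  4.8]
dp [-0.097  -0.386   0.1203] yaw 0.07
[279.5 271.7] [90.8 91.7] [[0.4529, 0.3243, 0.007], [0.4525, 0.3269, 0.012]] depth [0.4531 0.3234 0.0053]
```

View pics/w4.png

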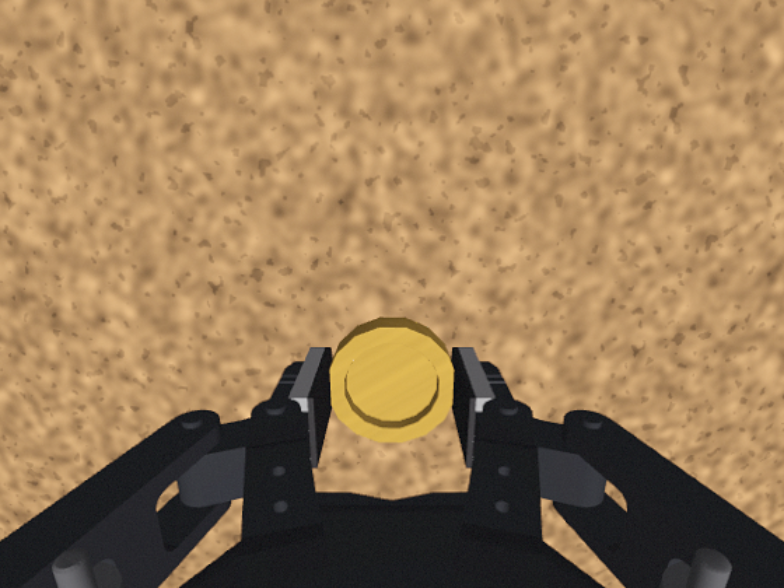

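Request:
step_arm([
  [-0.04,0,0],
  [-0.085,0,0],
  [-0.105,-0.04,0.012],
  [-0.117,-0.085,0.026],
  [-0.117,-0.13,0.041],
], yaw=[0,0,0,0,0], hand=[255,255,255,255,255])

```text
t: 3.55
ee_pos: [0.5139, 0.2031, 0.1213]
tool_rot: [[0.003, -0.159, 0.987], [0.001, 0.987, 0.159], [-1.0, 0.001, 0.003]]
contact_force: [0.6, 0.7, -1.6]
grip_width: 0.0408
```

Request:
step_arm([
  [0,-0.045,0.014],
  [0,-0.09,0.028],
  [0,-0.135,0.042],
  [0,-0.18,0.056],
  [0,-0.205,0.064],
], yaw=[0,0,0,0,0], hand=[255,255,255,255,255])

```text
t: 4.05
ee_pos: [0.6088, 0.0082, 0.1183]
tool_rot: [[-0.001, -0.155, 0.988], [-0.001, 0.988, 0.155], [-1.0, -0.0, -0.001]]
contact_force: [-0.8, 0.9, -0.3]
grip_width: 0.0412
```

```bash
python3 -c "
from h import *
go([.632,-.036,.1],9.0); st=get_state(); im,d=camera('wrist'); save('w5.png',im,1.4)
import pickle; pickle.dump((st,im,d),open('w5.pkl','wb'))"
```

```text
t 4.05 pos [0.6088 0.0082 0.1183] ang 8.92 w 0.0412 F [-0.8  0.9 -0.3]
dp [ 0.0183 -0.0473  0.016 ] yaw -0.08
```

View pics/w5.png

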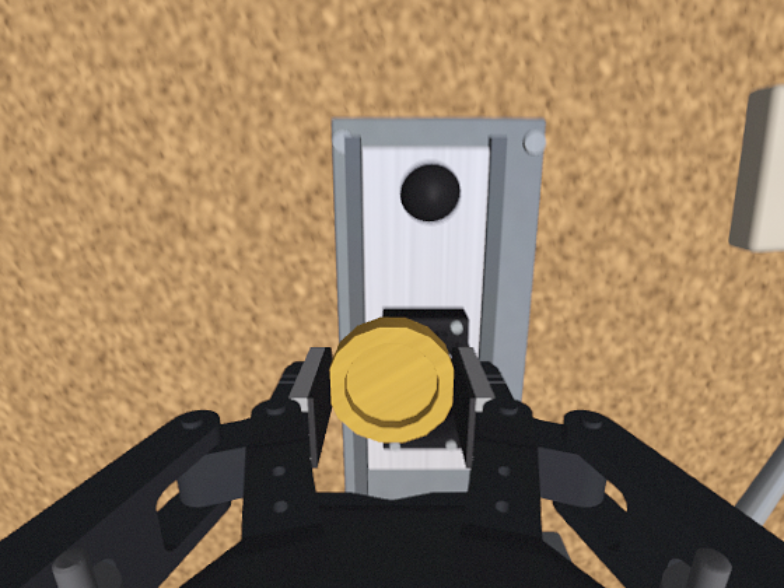

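```bash
python3 - <<'E'
from h import *
import pickle
st,im,d=pickle.load(open('w5.pkl','rb'))
g=lambda p,z:onplane('wrist',np.array(p)/1.4,z,st)[:,:2].round(4)
hsv=cv2.cvtColor(im,cv2.COLOR_RGB2HSV)
m=cv2.inRange(hsv,(0,0,0),(179,255,75)); m[:90]=0; m[180:]=0; m[:,:270]=0;m[:,340:]=0
c=max(cv2.findContours(m,cv2.RETR_EXTERNAL,cv2.CHAIN_APPROX_NONE)[0],key=cv2.contourArea); e=cv2.fitEllipse(c); p=np.array(e[0]); print("knob px",p.round(1),np.round(e[1],1),g(p*1.4,.054),"top-depth",pts('wrist',p,d,st).round(4))
# knob two view
o1,d1=rays('wrist',p,st); o2,d2=rays('top',[272.8,189.1]); A=np.c_[d1[0],-d2[0]]; s=np.linalg.lstsq(A,o2-o1,rcond=None)[0]; print("2view",(o1+d1[0]*s[0]).round(4),(o2+d2[0]*s[1]).round(4))
# plate edges: white mask extents per row
w=cv2.inRange(hsv,(0,0,170),(179,45,255)); L=[];R=[]
for r in range(112,215,6):
    x=np.where(w[r,230:400]>0)[0]+230
    if len(x)>5: L.append([x[0],r]);R.append([x[-1],r])
for n,E in(("L",L),("R",R)):
    q=onplane('wrist',E,.022,st)[:,:2]; vx,vy,x0,y0=cv2.fitLine(q.astype(np.float32),cv2.DIST_HUBER,0,.01,.01).ravel(); print(n,"ang",np.degrees(np.arctan2(vy,vx)),(x0,y0))
print("wall outer edge z49",g([[386,309],[465,309]],.049),"wall2",g([[384,448],[468,448]],.049))
for q in [(320,225),(325,228),(330,238)]: print(q,pts('wrist',[q],d,st).round(4))
E
```

```text
knob px [306.8 137.4] [38.8 41.5] [[0.6175 0.067 ]] top-depth [[0.6162 0.0678 0.0679]]
2view [0.617  0.0673 0.0587] [0.6152 0.0678 0.0585]
L ang -80.98505 (np.float32(0.5890323), np.float32(0.040600855))
R ang -80.85944 (np.float32(0.6529453), np.float32(0.05070118))
wall outer edge z49 [[0.6066 0.0069]
 [0.6457 0.0131]] wall2 [[ 0.6179 -0.0738]
 [ 0.6641 -0.0667]]
(320, 225) [[0.6397 0.0056 0.0397]]
(325, 228) [[0.6429 0.0052 0.0438]]
(330, 238) [[ 0.6482 -0.0021  0.0431]]
```

Request:
step_arm([
  [0,-0.04,0.009],
  [0,-0.08,0.018],
  [0,-0.1,0.018],
  [0,-0.1,0.018],
], yaw=[0,0,0,0], hand=[255,255,255,255])

```text
t: 4.5
ee_pos: [0.6416, -0.0866, 0.1182]
tool_rot: [[-0.002, -0.154, 0.988], [0.0, 0.988, 0.154], [-1.0, 0.0, -0.002]]
contact_force: [-0.1, 0.5, -1.2]
grip_width: 0.0412
```

```bash
python3 -c "
from h import *
go([.632,-.036,.1],9.0); st=get_state(); im,d=camera('wrist'); save('w6.png',im,1.4)
import pickle; pickle.dump((st,im,d),open('w6.pkl','wb'))"
```

```text
t 4.50 pos [ 0.6416 -0.0866  0.1182] ang 8.88 w 0.0412 F [-0.1  0.5 -1.2]
dp [ 0.0182  0.0515 -0.0016] yaw -0.12
```

View pics/w6.png

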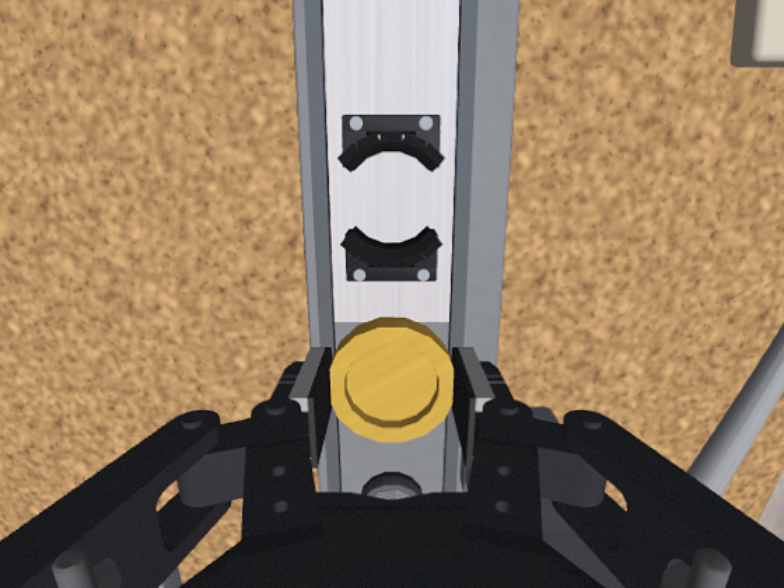

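```bash
python3 - <<'E'
from h import *
import pickle
st,im,d=pickle.load(open('w6.pkl','rb'))
g=lambda p,z:onplane('wrist',np.array(p)/1.4,z,st)[:,:2]
for q in [(375,119),(392,119),(375,276),(392,276),(350,150),(432,150),(352,240),(432,240),(391,200)]: print(q,pts('wrist',[np.array(q)/1.4],d,st).round(4))
for z in (.022,.026,.028): 
  q=g([[342,115],[440,115],[347,281],[437,281]],z); a=(q[0]+q[1])/2;b=(q[2]+q[3])/2; print(z,"mid",((a+b)/2).round(4),"len",np.linalg.norm(a-b).round(4),"ang",np.degrees(np.arctan2(*(a-b)[::-1])).round(2)-90)
# wall tips at top (z .049): four outer corners of the arcs
q=g([[338,159],[444,159],[341,242],[441,242]],.049); print("tips",q.round(4),q.mean(0).round(4))
# dark contours
hsv=cv2.cvtColor(im,cv2.COLOR_RGB2HSV); m=cv2.inRange(hsv,(0,0,0),(179,255,80)); m[:75]=0; m[208:]=0; m[:,235:]&=255; m[:,:236]=0; m[:,325:]=0
for c in cv2.findContours(m,cv2.RETR_EXTERNAL,cv2.CHAIN_APPROX_NONE)[0]:
  if cv2.contourArea(c)>200: print(cv2.boundingRect(c))
E
```

```text
(375, 119) [[6.205e-01 6.000e-04 4.260e-02]]
(392, 119) [[0.6283 0.0018 0.0429]]
(375, 276) [[ 0.6314 -0.0735  0.0422]]
(392, 276) [[ 0.6399 -0.0721  0.0428]]
(350, 150) [[ 0.6112 -0.0149  0.0452]]
(432, 150) [[ 0.6487 -0.009   0.0462]]
(352, 240) [[ 0.6177 -0.0567  0.0447]]
(432, 240) [[ 0.6561 -0.0504  0.0461]]
(391, 200) [[ 0.6338 -0.0367  0.0203]]
0.022 mid [ 0.6342 -0.0374] len 0.0867 ang 9.25
0.026 mid [ 0.6342 -0.037 ] len 0.0853 ang 9.25
0.028 mid [ 0.6341 -0.0368] len 0.0845 ang 9.25
tips [[ 0.6066 -0.0197]
 [ 0.6546 -0.0122]
 [ 0.6128 -0.0576]
 [ 0.6602 -0.0502]] [ 0.6336 -0.0349]
(243, 162, 73, 39)
(242, 82, 75, 41)
```

Request:
step_arm([
  [0,0.025,0],
  [0,0.051,0],
  [0.03,0.051,0],
  [0.055,0.051,0],
  [0.055,0.051,0],
], yaw=[-0.2,-0.2,-0.2,-0.2,-0.2], hand=[255,255,255,255,255])

```text
t: 5.05
ee_pos: [0.6309, -0.0316, 0.0597]
tool_rot: [[-0.009, -0.163, 0.987], [0.001, 0.987, 0.163], [-1.0, 0.003, -0.008]]
contact_force: [-0.9, 0.1, -1.6]
grip_width: 0.0409
```

Request:
step_arm([
  [0,0,0],
  [0,0,0],
], yaw=[0,0], hand=[255,255])

```text
t: 5.25
ee_pos: [0.6348, -0.0334, 0.0664]
tool_rot: [[0.003, -0.162, 0.987], [-0.0, 0.987, 0.162], [-1.0, -0.001, 0.003]]
contact_force: [0.5, 0.7, -1.0]
grip_width: 0.0409
```

```bash
python3 -c "
from h import *
go([.6338,-.036,.026],9.1); brass('wrist',[.072])"
```

```text
t 5.25 pos [ 0.6348 -0.0334  0.0664] ang 9.31 w 0.0409 F [ 0.5  0.7 -1. ]
dp [ 0.0404 -0.0024 -0.0015] yaw 0.21
[279.5 271.4] [89.3 91.5] [[0.6351, -0.0343, 0.072]] depth [ 0.6353 -0.0352  0.0704]
```

Request:
step_arm([
  [0,-0.0015,-0.001],
  [0,-0.0015,-0.001],
  [0,-0.0015,-0.001],
  [0,-0.0015,-0.001],
], yaw=[0.2,0.2,0.2,0.2], hand=[255,255,255,255])

```text
t: 5.7
ee_pos: [0.6332, -0.0356, 0.0644]
tool_rot: [[0.0, -0.158, 0.988], [0.0, 0.988, 0.158], [-1.0, 0.0, 0.0]]
contact_force: [-0.3, -0.7, -1.5]
grip_width: 0.041
```

```bash
python3 -c "
from h import *
go([.6338,-.036,.026],9.1); brass('wrist',[.072])"
```

```text
t 5.70 pos [ 0.6332 -0.0356  0.0644] ang 9.07 w 0.0410 F [-0.3 -0.7 -1.5]
dp [ 0.0384 -0.0005  0.0005] yaw -0.03
[279.5 271.3] [89.4 91.7] [[0.6334, -0.0355, 0.072]] depth [ 0.6338 -0.0379  0.0673]
```

Request:
step_arm([
  [0.01,-0.0005,0.0005],
  [0.02,-0.0005,0.0005],
  [0.029,-0.0005,0.0005],
  [0.034,-0.0005,0.0005],
  [0.034,-0.0005,0.0005],
], yaw=[0,0,0,0,0], hand=[255,255,255,255,255])

```text
t: 6.25
ee_pos: [0.6329, -0.0359, 0.0285]
tool_rot: [[-0.003, -0.158, 0.987], [0.0, 0.987, 0.158], [-1.0, 0.001, -0.003]]
contact_force: [0.4, 0.1, -1.8]
grip_width: 0.0412
```

Request:
step_arm([
  [0.002,0,0],
  [0.004,0,0],
  [0.004,0,0],
], yaw=[0,0,0], hand=[255,255,255])

```text
t: 6.55
ee_pos: [0.6337, -0.036, 0.0262]
tool_rot: [[-0.0, -0.158, 0.987], [0.0, 0.987, 0.158], [-1.0, 0.0, -0.0]]
contact_force: [0.4, 0.1, -0.8]
grip_width: 0.0413
```

```bash
python3 -c "
from h import *
go([.6338,-.036,.026],9.1)"
```

```text
t 6.55 pos [ 0.6337 -0.036   0.0262] ang 9.07 w 0.0413 F [ 0.4  0.1 -0.8]
dp [ 0.0002 -0.      0.0001] yaw -0.03
```

Request:
step_arm([
  [0.001,0,0],
  [0.001,0,0],
  [0.001,0,0],
  [0,0,0],
  [0,0,0],
], yaw=[0,0,0,0,0], hand=[255,255,80,40,20])

```text
t: 7.05
ee_pos: [0.634, -0.0359, 0.0267]
tool_rot: [[0.001, -0.158, 0.987], [-0.0, 0.987, 0.158], [-1.0, -0.0, 0.001]]
contact_force: [0.8, -0.4, -0.3]
grip_width: 0.0789
```

Request:
step_arm([
  [-0.02,0,0],
  [-0.06,0,0],
  [-0.1,-0.025,0],
  [-0.1,-0.05,0],
  [-0.1,-0.05,0],
], yaw=[0,0,0,0,0], hand=[0,0,0,0,0])

```text
t: 7.55
ee_pos: [0.6425, -0.0882, 0.1283]
tool_rot: [[0.004, -0.155, 0.988], [-0.001, 0.988, 0.155], [-1.0, -0.002, 0.003]]
contact_force: [-0.3, 0.8, -0.8]
grip_width: 0.0854
```

```bash
python3 -c "
from h import *
go([.475,.208,.12],9.1); brass('wrist',[.034],'w7')"
```

```text
t 7.55 pos [ 0.6425 -0.0882  0.1283] ang 8.91 w 0.0854 F [-0.3  0.8 -0.8]
dp [ 0.0073  0.3185 -0.1196] yaw -0.19
[278.1 142.1] [57.9 59.5] [[0.6343, -0.0377, 0.034]] depth [ 0.6344 -0.0382  0.0281]
```

View pics/w7.png

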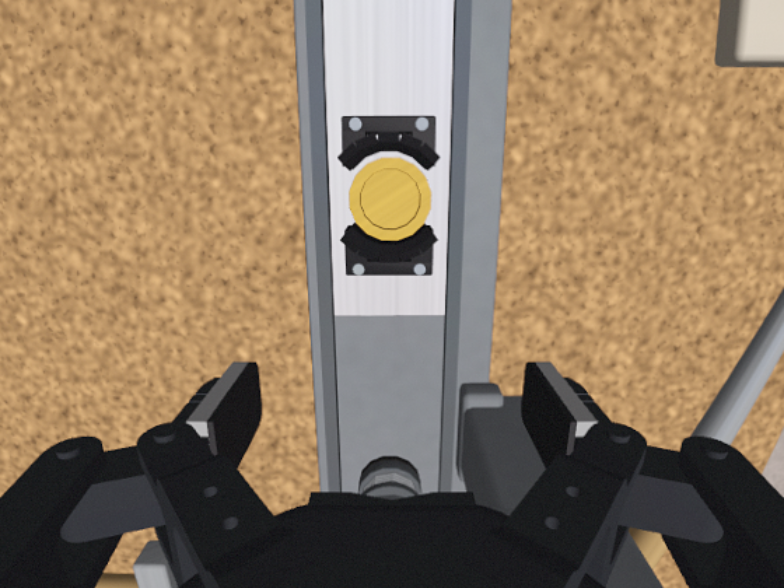

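Request:
step_arm([
  [0,0.045,-0.017],
  [0,0.09,-0.034],
  [0,0.135,-0.05],
  [0,0.18,-0.067],
  [0,0.225,-0.083],
], yaw=[0,0,0,0,0], hand=[0,0,0,0,0])

```text
t: 8.1
ee_pos: [0.5221, 0.126, 0.1254]
tool_rot: [[-0.002, -0.158, 0.987], [0.0, 0.987, 0.158], [-1.0, 0.0, -0.002]]
contact_force: [0.6, -0.1, -0.4]
grip_width: 0.0854
```

Request:
step_arm([
  [0.02,0.045,-0.017],
  [0.04,0.09,-0.034],
  [0.07,0.095,-0.036],
  [0.07,0.095,-0.036],
  [0.07,0.095,-0.036],
], yaw=[0,0,0,0,0], hand=[0,0,0,0,0])

```text
t: 8.6
ee_pos: [0.4731, 0.2119, 0.0561]
tool_rot: [[-0.002, -0.159, 0.987], [-0.001, 0.987, 0.159], [-1.0, -0.0, -0.002]]
contact_force: [-0.6, -0.0, 1.6]
grip_width: 0.0855
```

```bash
python3 -c "
from h import *
go([.4767,.2095,.02],9.1); brass('wrist',[.007,.012])"
```

```text
t 8.60 pos [0.4731 0.2119 0.0561] ang 9.12 w 0.0855 F [-0.6 -0.   1.6]
dp [ 0.0361 -0.0029  0.0032] yaw 0.02
[283.6 234.2] [64.3 67. ] [[0.4764, 0.2092, 0.007], [0.4761, 0.2111, 0.012]] depth [ 0.477   0.2061 -0.001 ]
[472.2 184. ] [62.7 73. ] [[0.5876, 0.2606, 0.007], [0.5843, 0.2611, 0.012]] depth [0.5885 0.2604 0.0055]
```

Request:
step_arm([
  [0.03,-0.003,0.003],
  [0.05,-0.003,0.003],
  [0.0545,-0.003,0.003],
  [0.0545,-0.003,0.003],
  [0.0545,-0.003,0.003],
], yaw=[0,0,0,0,0], hand=[0,0,0,0,60], force=30)

```text
t: 9.15
ee_pos: [0.4784, 0.2095, 0.0037]
tool_rot: [[0.003, -0.157, 0.988], [0.001, 0.988, 0.157], [-1.0, 0.001, 0.003]]
contact_force: [-0.8, 0.4, 0.0]
grip_width: 0.0732
```

Request:
step_arm([
  [0,0,0],
  [0,0,0],
  [0,0,0],
  [0,0,0],
  [0,0,0],
], yaw=[0,0,0,0,0], hand=[120,255,255,255,255])

```text
t: 9.65
ee_pos: [0.4778, 0.2097, 0.0033]
tool_rot: [[0.002, -0.158, 0.987], [0.0, 0.987, 0.158], [-1.0, 0.0, 0.002]]
contact_force: [-1.4, -1.1, 7.1]
grip_width: 0.0407
```

```bash
python3 -c "
from h import *
go([.6338,-.0365,.12],9.1); brass('wrist',[.007,.012],'w8')"
```

```text
t 9.65 pos [0.4778 0.2097 0.0033] ang 9.09 w 0.0407 F [-1.4 -1.1  7.1]
dp [-0.1165 -0.2677  0.1154] yaw -0.01
[279.4 266.8] [84.8 87.3] [[0.4778, 0.2101, 0.007], [0.4774, 0.2126, 0.012]] depth [ 0.4784  0.2064 -0.0005]
[524.3 199.6] [84.4 95.6] [[0.5853, 0.2611, 0.007], [0.581, 0.2618, 0.012]] depth [0.5868 0.2609 0.0053]
```

Request:
step_arm([
  [-0.04,0,0],
  [-0.085,0,0],
  [-0.115,-0.03,0.013],
  [-0.117,-0.075,0.032],
  [-0.117,-0.12,0.051],
], yaw=[0,0,0,0,0], hand=[255,255,255,255,255])

```text
t: 10.2
ee_pos: [0.5478, 0.0982, 0.1213]
tool_rot: [[0.004, -0.16, 0.987], [0.001, 0.987, 0.16], [-1.0, -0.0, 0.004]]
contact_force: [0.5, 1.7, -0.0]
grip_width: 0.0405
```

Request:
step_arm([
  [0,-0.045,0.02],
  [0,-0.09,0.039],
  [0,-0.135,0.058],
  [0,-0.148,0.064],
  [0,-0.148,0.064],
], yaw=[0,0,0,0,0], hand=[255,255,255,255,255])

```text
t: 10.7
ee_pos: [0.6335, -0.0393, 0.1186]
tool_rot: [[0.0, -0.155, 0.988], [-0.0, 0.988, 0.155], [-1.0, -0.0, 0.0]]
contact_force: [0.4, -0.3, -0.3]
grip_width: 0.0406
```

```bash
python3 -c "
from h import *
go([.6338,-.0362,.07],9.1); brass('wrist',[.12],'w9')"
```

```text
t 10.70 pos [ 0.6335 -0.0393  0.1186] ang 8.89 w 0.0406 F [ 0.4 -0.3 -0.3]
dp [0.0486 0.003  0.0008] yaw -0.21
[280.2 247.4] [ 90.1 128.8] [[0.6325, -0.0298, 0.12]] depth [ 0.6379 -0.0619  0.045 ]
```

Request:
step_arm([
  [0.02,0.003,0.001],
  [0.046,0.003,0.001],
  [0.046,0.003,0.001],
  [0.046,0.003,0.001],
  [0.046,0.003,0.001],
], yaw=[-0.2,-0.2,-0.2,-0.2,-0.2], hand=[255,255,255,255,255])

```text
t: 11.25
ee_pos: [0.6341, -0.0333, 0.0749]
tool_rot: [[0.003, -0.162, 0.987], [-0.0, 0.987, 0.162], [-1.0, -0.001, 0.003]]
contact_force: [-0.7, -0.2, -0.5]
grip_width: 0.0403
```

```bash
python3 -c "
from h import *
go([.634,-.0362,.038],9.1)"
```

```text
t 11.25 pos [ 0.6341 -0.0333  0.0749] ang 9.32 w 0.0403 F [-0.7 -0.2 -0.5]
dp [ 0.0369 -0.0028 -0.0007] yaw 0.22
```

Request:
step_arm([
  [0,-0.0015,0],
  [0,-0.0015,0],
  [0,-0.0015,0],
  [0,-0.0015,0],
], yaw=[0.1,0.1,0.1,0.1], hand=[255,255,255,255])

```text
t: 11.65
ee_pos: [0.6337, -0.0355, 0.073]
tool_rot: [[0.0, -0.159, 0.987], [0.0, 0.987, 0.159], [-1.0, 0.0, 0.0]]
contact_force: [-0.4, 0.3, -0.2]
grip_width: 0.0405
```

```bash
python3 -c "
from h import *
go([.634,-.0362,.038],9.1)"
```

```text
t 11.65 pos [ 0.6337 -0.0355  0.073 ] ang 9.16 w 0.0405 F [-0.4  0.3 -0.2]
dp [ 0.035  -0.0007  0.0001] yaw 0.06
```

Request:
step_arm([
  [0.01,-0.0007,0],
  [0.02,-0.0007,0],
  [0.029,-0.0007,0],
  [0.033,-0.0007,0],
  [0.033,-0.0007,0],
], yaw=[0,0,0,0,0], hand=[255,255,255,255,255])

```text
t: 12.15
ee_pos: [0.6333, -0.0361, 0.0387]
tool_rot: [[-0.002, -0.159, 0.987], [0.0, 0.987, 0.159], [-1.0, 0.001, -0.002]]
contact_force: [0.2, 0.5, -0.5]
grip_width: 0.0403
```

Request:
step_arm([
  [0.002,0,0],
  [0.002,0,0],
  [0.002,0,0],
], yaw=[0,0,0], hand=[255,255,255])

```text
t: 12.45
ee_pos: [0.6339, -0.0361, 0.038]
tool_rot: [[0.0, -0.159, 0.987], [0.0, 0.987, 0.159], [-1.0, 0.0, 0.0]]
contact_force: [-0.8, 1.4, -1.1]
grip_width: 0.0407
```

```bash
python3 -c "
from h import *
go([.634,-.0362,.037],9.1)"
```

```text
t 12.45 pos [ 0.6339 -0.0361  0.038 ] ang 9.18 w 0.0407 F [-0.8  1.4 -1.1]
dp [ 0.001  -0.0001  0.0001] yaw 0.08
```

Request:
step_arm([
  [0.001,0,0],
  [0.001,0,0],
  [0.001,0,0],
  [0,0,0],
  [0,0,0],
], yaw=[0,0,0,0,0], hand=[255,255,80,40,20])

```text
t: 12.95
ee_pos: [0.6339, -0.0362, 0.0379]
tool_rot: [[0.0, -0.159, 0.987], [-0.0, 0.987, 0.159], [-1.0, -0.0, 0.0]]
contact_force: [-0.1, 0.3, 1.1]
grip_width: 0.0784
```

Request:
step_arm([
  [-0.02,0,0],
  [-0.06,0,0],
  [-0.09,-0.025,0],
  [-0.09,-0.05,0],
  [-0.09,-0.05,0],
], yaw=[0,0,0,0,0], hand=[0,0,0,0,0])

```text
t: 13.45
ee_pos: [0.6424, -0.0884, 0.1292]
tool_rot: [[0.003, -0.157, 0.988], [-0.001, 0.988, 0.157], [-1.0, -0.002, 0.003]]
contact_force: [-0.7, 0.4, 0.1]
grip_width: 0.0852
```

```bash
python3 -c "
from h import *
go([.588,.261,.06],9.1); st,im,d=brass('wrist',[.041,.034],'w10')
hsv=cv2.cvtColor(im,cv2.COLOR_RGB2HSV);m=cv2.inRange(hsv,(18,120,90),(34,255,255));m[260:]=0
ys,xs=np.where(m>0);P=pts('wrist',np.c_[xs,ys],d,st);r=np.hypot(P[:,0]-.634,P[:,1]+.037)
s=(r>.0165)&(r<.0215)&(d[ys,xs]>0);A=np.c_[P[s,:2]-[.634,-.037],np.ones(s.sum())];print('ring plane',np.linalg.lstsq(A,P[s,2],rcond=None)[0].round(4),P[s,2].std())"
```

```text
t 13.45 pos [ 0.6424 -0.0884  0.1292] ang 9.01 w 0.0852 F [-0.7  0.4  0.1]
dp [0.0685 0.3537 0.0007] yaw -0.09
[278.6 142.2] [59.  60.4] [[0.6343, -0.0374, 0.041], [0.6344, -0.038, 0.034]] depth [ 0.6345 -0.0384  0.0286]
ring plane [-0.0178  0.0372  0.0397] 0.0023467531965539684
```

Request:
step_arm([
  [0,0.047,0],
  [0,0.094,0],
  [0,0.141,0],
  [0,0.188,0],
  [0,0.235,0],
], yaw=[0,0,0,0,0], hand=[0,0,0,0,0])

```text
t: 14.0
ee_pos: [0.6029, 0.1491, 0.1269]
tool_rot: [[-0.001, -0.16, 0.987], [0.0, 0.987, 0.16], [-1.0, 0.0, -0.001]]
contact_force: [0.3, -0.2, 0.4]
grip_width: 0.0854
```

Request:
step_arm([
  [0.02,0.045,0],
  [0.04,0.09,0],
  [0.07,0.117,0.002],
  [0.07,0.117,0.002],
  [0.07,0.117,0.002],
], yaw=[0,0,0,0,0], hand=[0,0,0,0,0])

```text
t: 14.5
ee_pos: [0.5863, 0.263, 0.0564]
tool_rot: [[-0.003, -0.161, 0.987], [-0.001, 0.987, 0.161], [-1.0, -0.001, -0.003]]
contact_force: [0.5, 0.0, 0.6]
grip_width: 0.0851
```

```bash
python3 -c "
from h import *
go([.588,.2608,.0025],9.1); brass('wrist',[.007,.005])"
```

```text
t 14.50 pos [0.5863 0.263  0.0564] ang 9.28 w 0.0851 F [0.5 0.  0.6]
dp [ 0.0539 -0.0024  0.0014] yaw 0.18
[283.  232.2] [64.6 67.2] [[0.589, 0.2615, 0.007], [0.5892, 0.2607, 0.005]] depth [0.5891 0.261  0.0057]
```

Request:
step_arm([
  [0.03,-0.002,0.002],
  [0.05,-0.002,0.002],
  [0.0545,-0.002,0.002],
  [0.0545,-0.002,0.002],
  [0.0545,-0.002,0.002],
], yaw=[0.1,0.1,0.1,0.1,0.1], hand=[0,0,0,0,60])

```text
t: 15.05
ee_pos: [0.5911, 0.2606, 0.0055]
tool_rot: [[0.003, -0.157, 0.988], [0.001, 0.988, 0.157], [-1.0, 0.001, 0.003]]
contact_force: [0.9, 0.2, 0.3]
grip_width: 0.0731
```

Request:
step_arm([
  [0,0,0],
  [0,0,0],
  [0,0,0],
  [0,0,0],
  [0,0,0],
], yaw=[0,0,0,0,0], hand=[120,255,255,255,255])

```text
t: 15.55
ee_pos: [0.5914, 0.2616, 0.007]
tool_rot: [[0.005, -0.158, 0.987], [0.002, 0.987, 0.158], [-1.0, 0.001, 0.005]]
contact_force: [-0.5, 0.0, 12.1]
grip_width: 0.0001
```

```bash
python3 -c "
from h import *
go([.6338,-.0362,.12],9.1); brass('wrist',[.007,.012],'w11')"
```

```text
t 15.55 pos [0.5914 0.2616 0.007 ] ang 9.09 w 0.0001 F [-0.5  0.  12.1]
dp [-0.1134 -0.3006 -0.0047] yaw -0.01
[276.5 261.6] [81.7 87.4] [[0.5899, 0.2628, 0.007], [0.5896, 0.2652, 0.012]] depth [0.5884 0.2724 0.0272]
```

Request:
step_arm([
  [-0.02,0,0],
  [-0.03,0,0],
  [-0.03,0,0],
  [-0.03,0,0],
  [-0.03,0,0],
], yaw=[0,0,0,0,0], hand=[100,0,0,0,0])

```text
t: 16.1
ee_pos: [0.5894, 0.2605, 0.0322]
tool_rot: [[-0.002, -0.158, 0.987], [-0.001, 0.987, 0.158], [-1.0, -0.0, -0.002]]
contact_force: [0.1, 0.9, 1.1]
grip_width: 0.0722
```

```bash
python3 -c "
from h import *
go([.5895,.2615,.002],9.1); brass('wrist',[.007,.005],'w12')"
```

```text
t 16.10 pos [0.5894 0.2605 0.0322] ang 9.07 w 0.0722 F [0.1 0.9 1.1]
dp [0.0302 0.001  0.0003] yaw -0.03
[280.7 241.7] [72.7 75.8] [[0.59, 0.2622, 0.007], [0.5901, 0.2613, 0.005]] depth [0.59   0.2623 0.0075]
```

Disc still flat at about (0.590, 0.262). I'll retry lower, letting the arm settle before I close.

Request:
step_arm([
  [0.015,0.0015,0.0005],
  [0.031,0.0015,0.0005],
  [0.031,0.0015,0.0005],
  [0.031,0.0015,0.0005],
], yaw=[0,0,0,0], hand=[0,0,0,0])

```text
t: 16.55
ee_pos: [0.5894, 0.262, 0.0008]
tool_rot: [[-0.002, -0.158, 0.987], [-0.001, 0.987, 0.158], [-1.0, -0.0, -0.002]]
contact_force: [0.6, 0.3, 0.5]
grip_width: 0.0854
```

```bash
python3 -c "
from h import *
go([.59,.262,.001],9.1)"
```

```text
t 16.55 pos [0.5894 0.262  0.0008] ang 9.08 w 0.0854 F [0.6 0.3 0.5]
dp [-0.0002 -0.0001  0.0006] yaw -0.02
```

Request:
step_arm([
  [-0.0005,0,0.0005],
  [-0.001,0,0.0005],
  [-0.001,0,0.0005],
  [-0.001,0,0.0005],
], yaw=[0,0,0,0], hand=[60,120,255,255])

```text
t: 16.95
ee_pos: [0.5933, 0.263, 0.0067]
tool_rot: [[0.007, -0.158, 0.987], [0.002, 0.987, 0.158], [-1.0, 0.001, 0.008]]
contact_force: [0.7, 0.7, 3.8]
grip_width: 0.0304
```

Request:
step_arm([
  [0,0,0],
  [0,0,0],
], yaw=[0,0], hand=[255,255])

```text
t: 17.15
ee_pos: [0.5922, 0.2632, 0.0071]
tool_rot: [[0.004, -0.158, 0.987], [0.002, 0.987, 0.158], [-1.0, 0.001, 0.005]]
contact_force: [-4.8, -0.2, 13.8]
grip_width: 0.0004
```

```bash
python3 -c "
from h import *
go([.634,-.0362,.12],9.1); brass('wrist',[.007,.012],'w13')"
```

```text
t 17.15 pos [0.5922 0.2632 0.0071] ang 9.08 w 0.0004 F [-4.8 -0.2 13.8]
dp [-0.1134 -0.3021 -0.0054] yaw -0.02
[275.  264.2] [82.3 87.1] [[0.5902, 0.2628, 0.007], [0.5898, 0.2653, 0.012]] depth [0.5886 0.2734 0.0286]
```

View pics/w13.png

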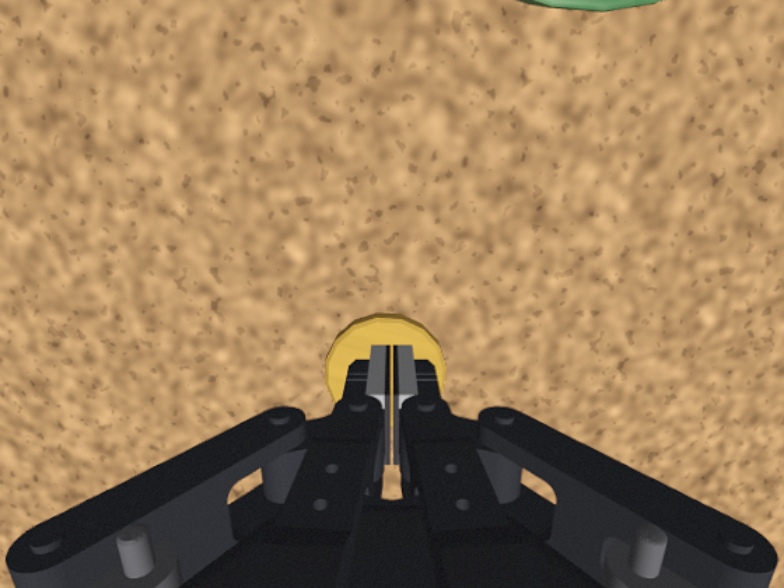

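Request:
step_arm([
  [-0.02,0,0],
  [-0.025,0,0],
  [-0.025,0,0],
  [-0.025,0,0],
  [-0.025,0,0],
], yaw=[0,0,0,0,0], hand=[255,90,90,90,90])

```text
t: 17.7
ee_pos: [0.5901, 0.2621, 0.0271]
tool_rot: [[-0.002, -0.158, 0.987], [-0.001, 0.987, 0.158], [-1.0, -0.0, -0.002]]
contact_force: [0.0, -0.1, 1.0]
grip_width: 0.0551
```

Request:
step_arm([
  [0,0,0],
  [0,0,0],
  [0,0,0],
], yaw=[0,0,0], hand=[90,90,90])

```text
t: 18.0
ee_pos: [0.5905, 0.2623, 0.028]
tool_rot: [[-0.0, -0.158, 0.987], [-0.0, 0.987, 0.158], [-1.0, 0.0, -0.0]]
contact_force: [0.3, -0.1, -0.6]
grip_width: 0.0554
```

```bash
python3 -c "
from h import *
go([.5905,.2625,-.002],9.1); brass('wrist',[.007,.005],'w14')"
```

```text
t 18.00 pos [0.5905 0.2623 0.028 ] ang 9.08 w 0.0554 F [ 0.3 -0.1 -0.6]
dp [ 0.03    0.0002 -0.    ] yaw -0.02
[278.7 246.9] [73.8 77.4] [[0.5903, 0.2624, 0.007], [0.5904, 0.2615, 0.005]] depth [0.5904 0.2619 0.0058]
```

View pics/w14.png

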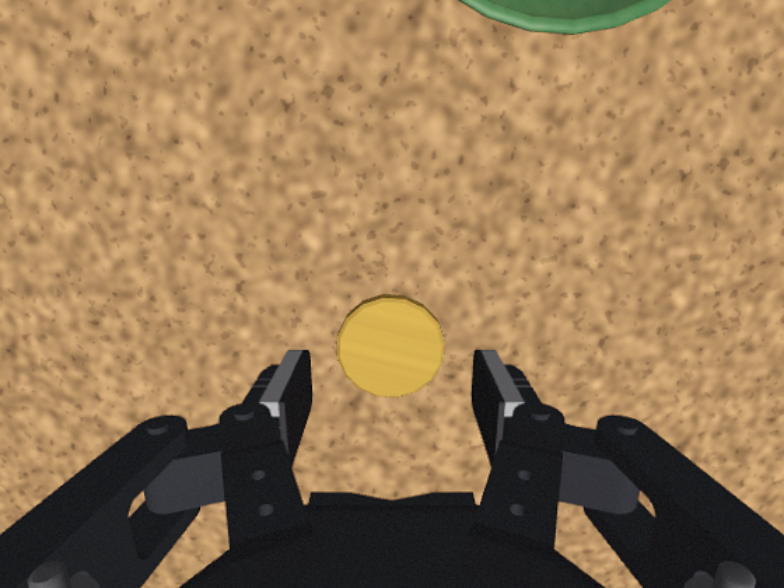

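The disc lies flat and centred between the pads at (391,346). I'll lower the part-closed fingers until they touch the table.

Request:
step_arm([
  [0.015,0,0],
  [0.026,0,0],
  [0.029,0,0],
  [0.03,0,0],
  [0.03,0,0],
], yaw=[0,0,0,0,0], hand=[90,90,90,90,90])

```text
t: 18.55
ee_pos: [0.5907, 0.2623, -0.0018]
tool_rot: [[-0.0, -0.158, 0.987], [0.0, 0.987, 0.158], [-1.0, 0.0, -0.0]]
contact_force: [-1.1, 0.4, 1.1]
grip_width: 0.0551
```

Request:
step_arm([
  [0,0,0],
  [0.001,0,0],
  [0.001,0,0],
], yaw=[0,0,0], hand=[90,90,90])

```text
t: 18.85
ee_pos: [0.5908, 0.2623, -0.0025]
tool_rot: [[0.0, -0.158, 0.987], [0.0, 0.987, 0.158], [-1.0, 0.0, 0.0]]
contact_force: [-0.5, 0.2, -0.5]
grip_width: 0.0553
```

Request:
step_arm([
  [0,0,0],
  [0,0,0],
  [0,0,0],
  [0,0,0],
], yaw=[0,0,0,0], hand=[110,120,130,140], force=25)

```text
t: 19.25
ee_pos: [0.591, 0.2625, -0.0016]
tool_rot: [[0.001, -0.158, 0.987], [0.0, 0.987, 0.158], [-1.0, 0.0, 0.001]]
contact_force: [-2.4, -0.8, 5.3]
grip_width: 0.0417
```

Request:
step_arm([
  [0,0,0],
  [0,0,0],
  [0,0,0],
], yaw=[0,0,0], hand=[150,180,180])

```text
t: 19.55
ee_pos: [0.5909, 0.2625, -0.0016]
tool_rot: [[0.001, -0.158, 0.987], [0.001, 0.987, 0.158], [-1.0, 0.0, 0.001]]
contact_force: [-1.7, -0.8, 5.1]
grip_width: 0.0421
```

Request:
step_arm([
  [-0.01,0,0],
  [-0.03,0,0],
  [-0.07,0,0],
  [-0.115,0,0],
  [-0.12,0,0],
], yaw=[0,0,0,0,0], hand=[200,200,200,200,200], force=30)

```text
t: 20.05
ee_pos: [0.5934, 0.2634, 0.1255]
tool_rot: [[0.011, -0.158, 0.987], [0.004, 0.987, 0.158], [-1.0, 0.002, 0.012]]
contact_force: [-0.1, -0.1, -0.9]
grip_width: 0.0415
```

```bash
python3 -c "
from h import *
go([.634,-.0362,.12],9.1); st=get_state(); z=st['ee_pos'][2]; brass('wrist',[z+.0086],'w15')"
```

```text
t 20.05 pos [0.5934 0.2634 0.1255] ang 9.08 w 0.0415 F [-0.1 -0.1 -0.9]
dp [ 0.0046 -0.3022 -0.0073] yaw -0.02
[279.5 271.3] [86.8 90.9] [[0.5934, 0.264, 0.1341]] depth [0.5935 0.2634 0.1328]
```

Request:
step_arm([
  [0,-0.045,-0.001],
  [0,-0.09,-0.001],
  [0,-0.135,-0.002],
  [0,-0.18,-0.003],
  [0,-0.225,-0.004],
], yaw=[0,0,0,0,0], hand=[200,200,200,200,200])

```text
t: 20.6
ee_pos: [0.6214, 0.0377, 0.1155]
tool_rot: [[-0.003, -0.158, 0.987], [0.0, 0.987, 0.158], [-1.0, 0.0, -0.003]]
contact_force: [0.6, -0.6, -1.0]
grip_width: 0.0416
```

Request:
step_arm([
  [0,-0.04,-0.001],
  [0,-0.075,-0.001],
  [0.02,-0.076,-0.001],
  [0.04,-0.076,-0.001],
  [0.04,-0.076,-0.001],
], yaw=[0,0,0,0,0], hand=[200,200,200,200,200])

```text
t: 21.1
ee_pos: [0.6304, -0.0358, 0.0721]
tool_rot: [[-0.009, -0.157, 0.988], [0.001, 0.988, 0.157], [-1.0, 0.003, -0.009]]
contact_force: [-0.4, 0.5, -1.6]
grip_width: 0.0416
```

Request:
step_arm([
  [0,0,0],
  [0,0,0],
  [0,0,0],
], yaw=[0,0,0], hand=[200,200,200])

```text
t: 21.4
ee_pos: [0.6338, -0.0355, 0.0786]
tool_rot: [[0.002, -0.158, 0.987], [-0.0, 0.987, 0.158], [-1.0, -0.001, 0.002]]
contact_force: [-0.3, 0.2, -0.6]
grip_width: 0.0419
```

```bash
python3 -c "
from h import *
go([.634,-.0364,.0425],9.1)"
```

```text
t 21.40 pos [ 0.6338 -0.0355  0.0786] ang 9.10 w 0.0419 F [-0.3  0.2 -0.6]
dp [ 0.0361 -0.0009 -0.    ] yaw 0.0
```

Request:
step_arm([
  [0.01,-0.0007,0],
  [0.02,-0.0007,0],
  [0.03,-0.0007,0],
  [0.036,-0.0007,0],
  [0.036,-0.0007,0],
], yaw=[0,0,0,0,0], hand=[200,200,200,200,200])

```text
t: 21.9
ee_pos: [0.633, -0.0364, 0.0404]
tool_rot: [[-0.001, -0.158, 0.987], [0.0, 0.987, 0.158], [-1.0, 0.0, -0.001]]
contact_force: [-1.1, 0.2, -0.8]
grip_width: 0.0411
```

Request:
step_arm([
  [0,0,0],
  [0,0,0],
  [0,0,0],
], yaw=[0,0,0], hand=[200,200,200])

```text
t: 22.2
ee_pos: [0.6334, -0.0364, 0.0413]
tool_rot: [[0.0, -0.158, 0.987], [0.0, 0.987, 0.158], [-1.0, 0.0, 0.0]]
contact_force: [0.8, 0.2, -0.8]
grip_width: 0.0414
```

Request:
step_arm([
  [0.0015,0,0.0003],
  [0.002,0,0.0003],
  [0.002,0,0.0003],
  [0.002,0,0.0003],
], yaw=[0,0,0,0], hand=[200,200,200,200])

```text
t: 22.6
ee_pos: [0.6337, -0.0363, 0.0394]
tool_rot: [[0.0, -0.158, 0.987], [0.0, 0.987, 0.158], [-1.0, 0.0, 0.0]]
contact_force: [-0.1, -0.4, -0.7]
grip_width: 0.0414
```

Request:
step_arm([
  [0,0,0],
  [0,0,0],
  [0,0,0],
  [0,0,0],
  [0,0,0],
], yaw=[0,0,0,0,0], hand=[110,80,40,20,0])

```text
t: 23.1
ee_pos: [0.6336, -0.0364, 0.0393]
tool_rot: [[0.0, -0.158, 0.987], [0.0, 0.987, 0.158], [-1.0, 0.0, 0.0]]
contact_force: [-0.6, -0.1, -0.5]
grip_width: 0.0852
```

Request:
step_arm([
  [-0.02,0,0],
  [-0.06,0,0],
  [-0.085,-0.025,0],
  [-0.085,-0.05,0],
  [-0.085,-0.05,0],
], yaw=[0,0,0,0,0], hand=[0,0,0,0,0])

```text
t: 23.6
ee_pos: [0.6421, -0.0885, 0.1256]
tool_rot: [[0.002, -0.155, 0.988], [-0.001, 0.988, 0.155], [-1.0, -0.002, 0.002]]
contact_force: [-0.1, -0.1, -0.9]
grip_width: 0.0857
```

```bash
python3 -c "
from h import *
go([.617,.067,.13],9.1); st,im,d=brass('wrist',[.048],'w16')
hsv=cv2.cvtColor(im,cv2.COLOR_RGB2HSV);m=cv2.inRange(hsv,(18,120,90),(34,255,255));m[260:]=0
ys,xs=np.where(m>0);P=pts('wrist',np.c_[xs,ys],d,st);r=np.hypot(P[:,0]-.634,P[:,1]+.037)
s=(r<.018)&(d[ys,xs]>0);A=np.c_[P[s,:2]-[.634,-.037],np.ones(s.sum())];print('plane',np.linalg.lstsq(A,P[s,2],rcond=None)[0].round(4))"
```

```text
t 23.60 pos [ 0.6421 -0.0885  0.1256] ang 8.91 w 0.0857 F [-0.1 -0.1 -0.9]
dp [-0.0047  0.1575 -0.0007] yaw -0.19
[278.6 143.9] [62.  63.9] [[0.634, -0.0378, 0.048]] depth [ 0.634  -0.0378  0.0472]
plane [ 0.0019 -0.0011  0.0473]
```

View pics/w16.png

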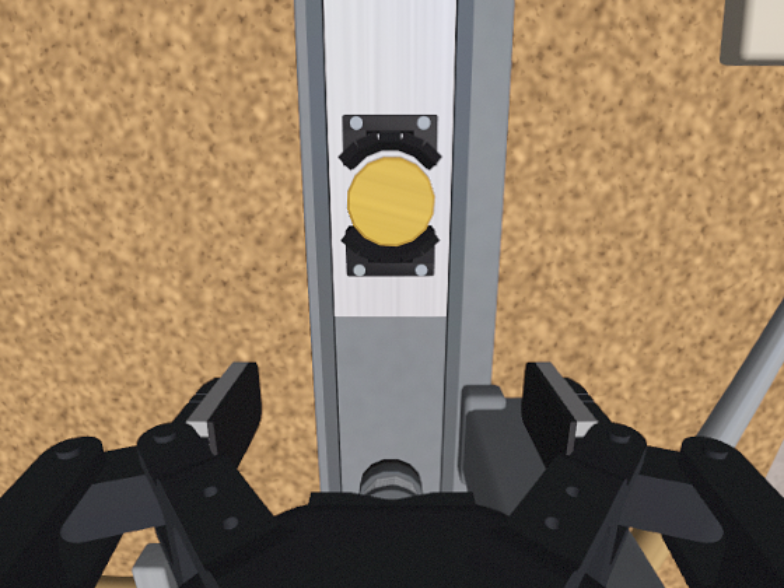

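The disc is flat in the pocket at (391,201), top at z≈0.047, so all three parts are stacked. Next I'll grip the knob and drive the shuttle home.

Request:
step_arm([
  [0,0.045,0],
  [0,0.09,0],
  [0,0.135,0],
  [0,0.156,-0.001],
  [0,0.156,-0.001],
], yaw=[-0.1,-0.1,-0.1,-0.1,-0.1], hand=[0,0,0,0,0])

```text
t: 24.15
ee_pos: [0.6147, 0.0721, 0.1236]
tool_rot: [[-0.001, -0.164, 0.986], [0.001, 0.986, 0.164], [-1.0, 0.001, -0.001]]
contact_force: [-0.0, -0.2, 0.0]
grip_width: 0.0852
```

Request:
step_arm([
  [0.03,0,0],
  [0.06,0,0],
  [0.085,0,0],
  [0.088,0,0],
  [0.088,0,0],
], yaw=[0,0,0,0,0], hand=[0,0,0,0,0])

```text
t: 24.65
ee_pos: [0.6155, 0.0677, 0.0358]
tool_rot: [[-0.002, -0.159, 0.987], [-0.0, 0.987, 0.159], [-1.0, 0.0, -0.002]]
contact_force: [-1.1, 0.8, 0.1]
grip_width: 0.0856
```

```bash
python3 -c "
from h import *
go([.6173,.067,.037],9.1)
st=get_state(); im,d=camera('wrist'); hsv=cv2.cvtColor(im,cv2.COLOR_RGB2HSV); m=cv2.inRange(hsv,(0,0,0),(179,255,75)); m[:200]=0;m[330:]=0;m[:,:240]=0;m[:,325:]=0
for c in cv2.findContours(m,cv2.RETR_EXTERNAL,cv2.CHAIN_APPROX_NONE)[0]:
  if cv2.contourArea(c)>500: (x,y),r=cv2.minEnclosingCircle(c); print(x,y,r,onplane('wrist',[x,y],.054,st))
"
```

```text
t 24.65 pos [0.6155 0.0677 0.0358] ang 9.15 w 0.0856 F [-1.1  0.8  0.1]
dp [-0.0012 -0.001   0.0016] yaw 0.05
282.1015930175781 282.32867431640625 35.3912467956543 [[0.61675255 0.06825457 0.054     ]]
```

Request:
step_arm([
  [0,0,0.001],
  [0,0,0.001],
  [0,0,0.001],
  [0,0,0.001],
  [0,0,0.001],
], yaw=[0,0,0,0,0], hand=[60,120,180,220,220], force=25)

```text
t: 25.2
ee_pos: [0.6168, 0.0683, 0.037]
tool_rot: [[-0.0, -0.16, 0.987], [-0.0, 0.987, 0.16], [-1.0, -0.0, -0.0]]
contact_force: [-3.1, -0.1, 5.2]
grip_width: 0.0266
```

Request:
step_arm([
  [0,-0.005,0],
  [0,-0.015,0],
  [0,-0.028,0],
  [0,-0.042,0],
  [0,-0.056,0],
], yaw=[0,0,0,0,0], hand=[220,220,220,220,220])

```text
t: 25.7
ee_pos: [0.6256, 0.0131, 0.037]
tool_rot: [[-0.001, -0.16, 0.987], [0.001, 0.987, 0.16], [-1.0, 0.001, -0.0]]
contact_force: [-4.7, 2.1, 6.6]
grip_width: 0.0263
```

Request:
step_arm([
  [0,-0.014,0],
  [0,-0.028,0],
  [0,-0.042,0],
  [0,-0.056,0],
  [0,-0.07,0],
], yaw=[0,0,0,0,0], hand=[220,220,220,220,220])

```text
t: 26.2
ee_pos: [0.6366, -0.0563, 0.0369]
tool_rot: [[-0.001, -0.16, 0.987], [0.001, 0.987, 0.16], [-1.0, 0.001, -0.001]]
contact_force: [-5.8, 2.7, 6.7]
grip_width: 0.026
```

Request:
step_arm([
  [0,-0.008,0],
  [0,-0.014,0],
  [0,-0.019,0],
  [0,-0.023,0],
  [0,-0.025,0],
], yaw=[0,0,0,0,0], hand=[220,220,220,220,220])

```text
t: 26.7
ee_pos: [0.6405, -0.0811, 0.0369]
tool_rot: [[-0.001, -0.159, 0.987], [0.0, 0.987, 0.159], [-1.0, 0.001, -0.001]]
contact_force: [-5.8, 1.1, 6.5]
grip_width: 0.0259
```

Request:
step_arm([
  [0,-0.002,0],
  [0,-0.004,0],
  [0,-0.005,0],
  [0,-0.005,0],
], yaw=[0,0,0,0], hand=[220,220,220,220])

```text
t: 27.1
ee_pos: [0.6406, -0.0817, 0.0369]
tool_rot: [[-0.004, -0.162, 0.987], [0.007, 0.987, 0.162], [-1.0, 0.007, -0.003]]
contact_force: [-11.5, 15.9, 10.6]
grip_width: 0.0259
```

Request:
step_arm([
  [0,-0.001,0],
  [0,-0.002,0],
  [0,-0.002,0],
], yaw=[0,0,0], hand=[220,220,220])

```text
t: 27.4
ee_pos: [0.6406, -0.0817, 0.0369]
tool_rot: [[-0.005, -0.163, 0.987], [0.01, 0.987, 0.163], [-1.0, 0.01, -0.003]]
contact_force: [-13.8, 22.1, 12.9]
grip_width: 0.0263
```

Request:
step_arm([
  [0,0.003,0],
  [0,0.006,0],
  [0,0.006,0],
  [0,0.006,0],
  [0,0.006,0],
], yaw=[0,0,0,0,0], hand=[220,220,150,80,20])

```text
t: 27.9
ee_pos: [0.6412, -0.082, 0.036]
tool_rot: [[0.0, -0.159, 0.987], [0.0, 0.987, 0.159], [-1.0, 0.0, 0.0]]
contact_force: [0.1, 0.4, 0.6]
grip_width: 0.0631
```

Request:
step_arm([
  [0,0,0],
  [-0.02,0,0],
  [-0.06,0,0],
  [-0.105,0,0],
  [-0.15,0,0],
], yaw=[0,0,0,0,0], hand=[0,0,0,0,0])

```text
t: 28.4
ee_pos: [0.6408, -0.0818, 0.1876]
tool_rot: [[-0.001, -0.159, 0.987], [0.0, 0.987, 0.159], [-1.0, 0.0, -0.001]]
contact_force: [0.8, 0.3, 0.3]
grip_width: 0.0853
```

Request:
step_arm([
  [-0.045,0,0],
  [-0.09,0,0],
  [-0.135,0,0],
  [-0.18,0,0],
  [-0.18,0,0],
], yaw=[0,0,0,0,0], hand=[0,0,0,0,0])

```text
t: 28.9
ee_pos: [0.6417, -0.082, 0.3751]
tool_rot: [[0.014, -0.159, 0.987], [-0.002, 0.987, 0.159], [-1.0, -0.005, 0.013]]
contact_force: [-0.4, 0.1, 1.2]
grip_width: 0.0857
```

```bash
python3 - <<'E'
from h import *
go([.522,-.184,.37],9.1)
# top view: knob and grip check
im,d=camera('top'); hsv=cv2.cvtColor(im,cv2.COLOR_RGB2HSV); m=cv2.inRange(hsv,(0,0,0),(179,255,60)); m[:,:280]=0;m[:,420:]=0;m[:170]=0;m[240:]=0
for c in cv2.findContours(m,cv2.RETR_EXTERNAL,cv2.CHAIN_APPROX_NONE)[0]:
  if cv2.contourArea(c)>20: r=cv2.minAreaRect(c); print(np.round(r[0],1),np.round(r[1],1),onplane('top',r[0],.054)[0].round(4),onplane('top',r[0],.3)[0].round(4))
save('t2.png',im)
E
```

```text
t 28.90 pos [ 0.6417 -0.082   0.3751] ang 9.17 w 0.0857 F [-0.4  0.1  1.2]
dp [ 0.0037 -0.0816 -0.1345] yaw 0.07
[383.7 213.8] [15.1 30.3] [ 0.5451 -0.2545  0.054 ] [ 0.5272 -0.2092  0.3   ]
[324.5 181.5] [7. 7.] [ 0.6387 -0.0827  0.054 ] [ 0.606  -0.0646  0.3   ]
[344.  179.5] [19. 22.] [ 0.6448 -0.1396  0.054 ] [ 0.6112 -0.1125  0.3   ]
```

Request:
step_arm([
  [0,-0.023,-0.036],
  [0,-0.046,-0.073],
  [0,-0.069,-0.11],
  [0,-0.082,-0.131],
  [0,-0.082,-0.131],
], yaw=[0,0,0,0,0], hand=[0,0,0,0,0])

```text
t: 29.45
ee_pos: [0.5228, -0.1856, 0.3654]
tool_rot: [[-0.001, -0.156, 0.988], [0.0, 0.988, 0.156], [-1.0, 0.0, -0.001]]
contact_force: [0.4, -0.6, 0.6]
grip_width: 0.0851
```

Request:
step_arm([
  [0,0,0],
  [0,0,0],
], yaw=[0,0], hand=[0,0])

```text
t: 29.65
ee_pos: [0.5254, -0.183, 0.3652]
tool_rot: [[-0.001, -0.16, 0.987], [0.001, 0.987, 0.16], [-1.0, 0.001, -0.001]]
contact_force: [0.2, -0.3, -0.0]
grip_width: 0.0852
```

```bash
python3 - <<'E'
from h import *
import pickle
go([.525,-.184,.278],9.1); st=get_state(); im,d=camera('wrist'); save('w17.png',im,1.4); pickle.dump((st,im,d),open('w17.pkl','wb'))
hsv=cv2.cvtColor(im,cv2.COLOR_RGB2HSV); m=cv2.inRange(hsv,(0,0,0),(179,255,75)); m[:,:195]=0;m[:,365:]=0;m[345:]=0
for c in cv2.findContours(m,cv2.RETR_EXTERNAL,cv2.CHAIN_APPROX_NONE)[0]:
  if cv2.contourArea(c)>300: r=cv2.minAreaRect(c); print(np.round(r[0],1),np.round(r[1],1),r[2],onplane('wrist',r[0],.297,st)[0].round(4),onplane('wrist',cv2.boxPoints(r),.297,st)[:,:2].round(4).tolist())
E
```

```text
t 29.65 pos [ 0.5254 -0.183   0.3652] ang 9.23 w 0.0852 F [ 0.2 -0.3 -0. ]
dp [ 0.0872 -0.001  -0.0004] yaw 0.13
[309.5 243.2] [106.5 138.3] 76.20051574707031 [ 0.5495 -0.1966  0.297 ] [[0.4903, -0.1798], [0.5765, -0.1424], [0.6136, -0.215], [0.519, -0.2587]]
```

View pics/w17.png

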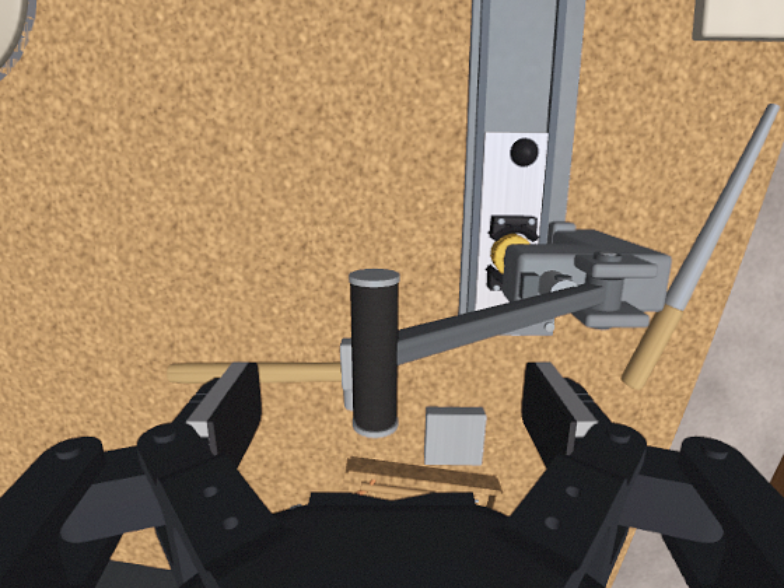

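The grip's axis runs from (374,279) to (376,428), with the bar joining at about (398,345) on its +x side. The loaded shuttle sits home under the head. I'll work out the grip's position from these pixels.

```bash
python3 - <<'E'
from h import *
import pickle
st,im,d=pickle.load(open('w17.pkl','rb'))
for z in (.297,.305):
  q=onplane('wrist',np.array([[374,278],[376,431],[350,345],[398,345]])/1.4,z,st)[:,:2]; print(z,q.round(4).tolist(),"mid",q[:2].mean(0).round(4),"len",np.linalg.norm(q[0]-q[1]).round(4))
P=pts('wrist',np.array([[374,300],[374,330],[375,360],[376,400],[430,340],[480,325]])//1.4,d,st); print(P.round(4).tolist())
E
```

```text
0.297 [[0.5148, -0.169], [0.5287, -0.2539], [0.508, -0.2059], [0.5322, -0.202]] mid [ 0.5218 -0.2114] len 0.086
0.305 [[0.5148, -0.1669], [0.5282, -0.2485], [0.5082, -0.2024], [0.5315, -0.1986]] mid [ 0.5215 -0.2077] len 0.0828
[[0.5162, -0.1765, 0.3078], [0.5184, -0.1908, 0.3085], [0.5209, -0.2072, 0.3074], [0.5247, -0.2278, 0.3087], [0.5494, -0.2004, 0.2859], [0.5794, -0.1957, 0.2643]]
```

Request:
step_arm([
  [0,0,-0.0075],
  [0.02,0,-0.0075],
  [0.06,0,-0.0075],
  [0.087,0,-0.0075],
  [0.087,0,-0.0075],
], yaw=[0,0,0,0,0], hand=[0,0,0,0,0])

```text
t: 30.2
ee_pos: [0.5161, -0.1838, 0.2745]
tool_rot: [[-0.008, -0.16, 0.987], [0.004, 0.987, 0.16], [-1.0, 0.005, -0.007]]
contact_force: [-0.4, 0.2, -0.5]
grip_width: 0.0851
```

Request:
step_arm([
  [0,0,0],
  [0,0,0],
  [0,0,0],
  [0,0,0],
  [0,0,0],
], yaw=[0,0,0,0,0], hand=[80,150,200,230,230], force=30)

```text
t: 30.7
ee_pos: [0.5169, -0.1851, 0.2806]
tool_rot: [[-0.0, -0.159, 0.987], [-0.001, 0.987, 0.159], [-1.0, -0.001, -0.001]]
contact_force: [-5.4, -0.3, 4.4]
grip_width: 0.0225
```

Request:
step_arm([
  [0,0,0],
  [0,0,0],
], yaw=[0,0], hand=[230,230])

```text
t: 30.9
ee_pos: [0.5169, -0.185, 0.2806]
tool_rot: [[-0.0, -0.159, 0.987], [-0.001, 0.987, 0.159], [-1.0, -0.001, -0.001]]
contact_force: [-4.5, 0.1, 4.5]
grip_width: 0.0233
```

Request:
step_arm([
  [0.009,0,-0.006],
  [0.018,0,-0.0115],
  [0.027,0,-0.016],
  [0.037,0,-0.0205],
  [0.047,0,-0.0245],
], yaw=[0,0,0,0,0], hand=[230,230,230,230,230])

```text
t: 31.4
ee_pos: [0.4935, -0.1887, 0.2322]
tool_rot: [[0.002, -0.16, 0.987], [-0.0, 0.987, 0.16], [-1.0, -0.001, 0.002]]
contact_force: [3.4, 0.5, 3.4]
grip_width: 0.0228
```

Request:
step_arm([
  [0.01,0,-0.003],
  [0.02,0,-0.0055],
  [0.03,0,-0.008],
  [0.04,0,-0.0095],
  [0.05,0,-0.0115],
], yaw=[0,0,0,0,0], hand=[230,230,230,230,230])

```text
t: 31.9
ee_pos: [0.4821, -0.1905, 0.1816]
tool_rot: [[0.001, -0.16, 0.987], [-0.0, 0.987, 0.16], [-1.0, -0.0, 0.001]]
contact_force: [4.9, 1.6, 5.0]
grip_width: 0.0231
```

Request:
step_arm([
  [0.007,0,-0.001],
  [0.013,0,-0.001],
  [0.019,0,-0.001],
  [0.024,0,-0.001],
  [0.026,0,-0.001],
], yaw=[0,0,0,0,0], hand=[230,230,230,230,230])

```text
t: 32.4
ee_pos: [0.4807, -0.1908, 0.1559]
tool_rot: [[-0.0, -0.159, 0.987], [-0.0, 0.987, 0.159], [-1.0, -0.0, -0.0]]
contact_force: [-2.5, 0.7, 9.0]
grip_width: 0.0231
```

Request:
step_arm([
  [0.002,0,0],
  [0.004,0,0],
  [0.004,0,0],
], yaw=[0,0,0], hand=[230,230,230])

```text
t: 32.7
ee_pos: [0.4806, -0.1908, 0.1521]
tool_rot: [[-0.001, -0.159, 0.987], [-0.0, 0.987, 0.159], [-1.0, -0.0, -0.001]]
contact_force: [-0.9, 0.7, 6.5]
grip_width: 0.0233
```

Request:
step_arm([
  [0.002,0,0],
  [0.004,0,0],
  [0.004,0,0],
], yaw=[0,0,0], hand=[230,230,230])

```text
t: 33.0
ee_pos: [0.4808, -0.1908, 0.1499]
tool_rot: [[0.0, -0.159, 0.987], [-0.001, 0.987, 0.159], [-1.0, -0.001, 0.0]]
contact_force: [-5.0, 3.2, 16.9]
grip_width: 0.0226
```

```bash
python3 - <<'E'
from h import *
go(None); st=get_state()
im,d=camera('wrist'); save('w18.png',im,1.4)
# bar & grip end points by depth: grid of points near lever
v,u=np.mgrid[150:400:2,180:460:2]; px=np.c_[u.ravel(),v.ravel()]; dd=d[px[:,1],px[:,0]]; P=pts('wrist',px,d,st)
o=np.array([.6576,-.1853]); Y=np.array([-.158,.987]); X=np.array([.987,.158])
a=(P[:,:2]-o)@X; b=(P[:,:2]-o)@Y
for lo,hi in((-.12,-.105),(-.105,-.09),(-.09,-.07),(-.07,-.05)):
  s=(dd>0)&(a>lo)&(a<hi)&(abs(b)<.012)&(P[:,2]>.1); print('bar',lo,s.sum(),np.percentile(P[s,2],[10,50,90]).round(4) if s.any() else '')
s=(dd>0)&(abs(a+.175)<.006)&(b<-.015)&(b>-.04)&(P[:,2]>.1)&(P[:,2]<.25); print('grip top -y end',s.sum(),np.percentile(P[s,2],[50,90]).round(4) if s.any() else '')
s=(dd>0)&(b<.045)&(b>.03)&(a<-.15)&(a>-.2)&(P[:,2]>.1)&(P[:,2]<.25); print('grip +y end',s.sum(),np.percentile(P[s,2],[50,90]).round(4) if s.any() else '')
im,d=camera('scene'); hsv=cv2.cvtColor(im,cv2.COLOR_RGB2HSV); save('s3.png',im[100:330,100:330],2.4)
v,u=np.mgrid[150:260:1,120:260:1]; px=np.c_[u.ravel(),v.ravel()]; dd=d[px[:,1],px[:,0]]; P=pts('scene',px,d)
a=(P[:,:2]-o)@X; b=(P[:,:2]-o)@Y
for lo,hi in((-.15,-.12),(-.12,-.09),(-.09,-.06),(-.06,-.03)):
  s=(dd>0)&(a>lo)&(a<hi)&(abs(b)<.015)&(P[:,2]>.1)&(P[:,2]<.24); print('scene bar',lo,s.sum(),np.percentile(P[s,2],[50,90]).round(4) if s.any() else '')
E
```

```text
t 33.00 pos [ 0.4808 -0.1908  0.1499] ang 9.17 w 0.0226 F [-5.   3.2 16.9]
bar -0.12 32 [0.1815 0.1819 0.1827]
bar -0.105 33 [0.1684 0.1712 0.1739]
bar -0.09 0 
bar -0.07 0 
grip top -y end 0 
grip +y end 4725 [0.2267 0.2414]
scene bar -0.15 59 [0.1816 0.2057]
scene bar -0.12 58 [0.1817 0.2263]
scene bar -0.09 49 [0.1823 0.1845]
scene bar -0.06 59 [0.1832 0.185 ]
```

Request:
step_arm([
  [0,0,0],
  [0,0,0],
  [0,0,0],
  [0,0,0],
  [0,0,0],
], yaw=[0,0,0,0,0], hand=[230,230,230,230,230])

```text
t: 33.6
ee_pos: [0.4807, -0.1908, 0.1499]
tool_rot: [[0.0, -0.159, 0.987], [-0.001, 0.987, 0.159], [-1.0, -0.001, 0.0]]
contact_force: [-4.8, 2.6, 16.5]
grip_width: 0.023
```

```bash
python3 - <<'E'
from h import *
go(None)
im,d=camera('scene'); o=np.array([.6576,-.1853]); Y=np.array([-.158,.987]); X=np.array([.987,.158])
v,u=np.mgrid[150:260:1,120:260:1]; px=np.c_[u.ravel(),v.ravel()]; dd=d[px[:,1],px[:,0]]; P=pts('scene',px,d)
a=(P[:,:2]-o)@X; b=(P[:,:2]-o)@Y
for lo,hi in((-.15,-.12),(-.12,-.09),(-.09,-.06),(-.06,-.03)):
  s=(dd>0)&(a>lo)&(a<hi)&(abs(b)<.015)&(P[:,2]>.1)&(P[:,2]<.24); print('bar',lo,np.percentile(P[s,2],50).round(4))
hsv=cv2.cvtColor(im,cv2.COLOR_RGB2HSV); m=cv2.inRange(hsv,(0,0,0),(179,255,60)); m[:,:180]=0;m[:,300:]=0;m[:230]=0;m[310:]=0
for c in cv2.findContours(m,cv2.RETR_EXTERNAL,cv2.CHAIN_APPROX_NONE)[0]:
  if 25<cv2.contourArea(c)<200: r=cv2.minAreaRect(c); print('black',np.round(r[0],1),np.round(r[1],1),onplane('scene',r[0],.054)[0].round(4))
E
```

```text
t 33.60 pos [ 0.4807 -0.1908  0.1499] ang 9.17 w 0.0230 F [-4.8  2.6 16.5]
bar -0.15 0.182
bar -0.12 0.1815
bar -0.09 0.1828
bar -0.06 0.1827
black [218.5 259.5] [7.1 7.1] [ 0.6425 -0.0833  0.054 ]
black [192.  260.3] [ 9.2 15.5] [ 0.674  -0.1451  0.054 ]
black [184.5 239. ] [18.  9.] [ 0.6084 -0.212   0.054 ]
```

The bar is level on its stop, the push is a steady 16.5 N, and the knob is where it was left, so the shuttle is home. I'll hand the job in.

```bash
python3 -c "
from rig import finish_job
print(finish_job())"
```

```text
the job is handed in; nothing more can be done
None
```

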